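# Load a control board into a spring board holder

## Task

Take the steel bar that lies across the spring board holder and lay it flat on the bare worktop. Then lift the welder's control board off its sloping rest and load it, heat sink up, into the holder: push its low edge into one sprung jaw, lower the other edge past the second jaw, and let the springs centre it so that both jaws hold it level, square and central. Drop neither piece and leave the spool, the tin and the pine offcut where they stand.

Things in the scene. Friction and masses are not known exactly. Their poses are not given: they have to be found in the camera images.
- holder: Spring board holder, fixed: aluminium base 224 x 56 mm, blue end blocks (48 mm high, outer faces 110 mm from the centre along x), two mirrored black jaws on steel rods, each 50 mm wide (y), grooves facing each other. Origin: centre of its underside; x along the rods from near jaw to far jaw, z up. Jaws at rest: back walls of the grooves 102 mm apart, lip tips 86 mm apart.
- holder_seat (a point): Point midway between the jaws at ledge height, 52 mm above the worktop; axes as the holder. The board's origin belongs here. Level, the 110 mm board does not fit in from above: its edge, inside one groove, must push that jaw out at least 16 mm (it goes 21) before the other edge can pass the other lip.
- near_groove (a point): Where ledge and back wall of the near jaw's groove meet, mid-width (at rest 51 mm from the middle, on the holder's -x side); moves with the jaw. The level ledge reaches 16 mm from the wall. The upper lip overhangs 8 mm; its underside is 5.5 mm above the ledge at the wall, flaring to 12 mm at the tip, so the board enters tilted up to 35 degrees. Flat jaw top 17 mm above the ledge.
- far_groove (a point): The same point on the far jaw, at the holder's +x side.
- jaw_near (a joint): Outward slide of the near jaw (towards the holder's -x), 0 at rest to 0.021 m at the stop. Its spring pushes inward with 2 N at rest plus 0.25 N per mm (7 N at the stop); damping 25 N s/m. Both jaws read 0.004 when the board is centred.
- jaw_far (a joint): The same for the far jaw, outward towards the holder's +x.
- board: Green control board, 0.18 kg: plate 110 (x) x 70 (y) x 4 mm; its short edges at x = -55 and +55 go into the jaws. Origin: centre of the plate's underside, z towards the parts. Aluminium heat sink in the middle, 46 (x) x 28 mm (y), 4 to 36 mm above the underside, to grip; plate bare beside it. Other parts, up to 18 mm high, only at |x| = 30 to 42 mm. Starts on the rest, tilted 28 degrees, -x edge low.
- rest: Grey sheet-metal sloping rest, fixed, base 110 x 70 mm. Origin: centre of its underside; x level, along the slope, uphill. Its 104 x 60 mm slope rises at 28 degrees towards +x and carries the board's underside centre 60 mm above the worktop; a toe 5 mm high stops the board's low edge.
- steel_bar: Dark flat steel bar 27 mm (x) x 120 mm (y) x 6 mm (z), about 0.16 kg. Origin: centre of its underside. Lies loose across the tops of the two jaws, underside 69 mm above the worktop.
- spool: Bystander: spool of copper welding wire with black flanges, 102 mm across, 53 mm high, origin at the centre of its underside.
- tin: Bystander: round white tin with blue lid, 66 mm across, 30 mm high, origin at the centre of its underside.
- offcut: Bystander: pine offcut, 38 (x) x 110 (y) x 51 (z) mm, origin at the centre of its underside. The worktop within 0.70 m of the robot axis and 30 degrees either side of straight ahead holds only the things listed here.
Mind the look-alikes: they are no part of the job. Leave any blue look-alike of the board alone. Of the things that look like the steel_bar, the smaller one is meant.

How it is judged:
By the outcome, as a careful person would: the job done as asked, in the order asked, and still so for the second after the job is handed in, with the robot touching nothing.
It also fails if it takes over 61 s, if anything falls off the work surface, if the arm or the gripper's body presses on something with over 40 N, if the wrist force passes 120 N, or if a joint passes its speed limit or range.

## Robot

A 7-joint arm with a two-finger parallel gripper is mounted at the origin on a cart in front of the work surface, level with it; the furniture and walls round the work are solid. World frame = base frame: x ahead of the robot, y to its left, z up, the work surface at z = 0. Lengths are in m, angles in rad, forces in N, time in s.
With the tool pointing down it reaches from about 0.4 to 0.9 m from the base axis. Payload 5.5 kg.
Tool frame: the origin (TCP) lies where the fingers leave the gripper's body, on its centre line; the fingertips stand 66 mm ahead of it and the grasp point (between the pads) lies 47 mm ahead of it; z points along the fingers, y is the direction in which the jaws open and shut (so a half turn about z gives the same grasp; the last joint's range is limited). The gripper opens to 92 mm and grips with 3 to 60 N. Pads are 19 mm wide; open, the fingers measure 130 mm over their backs; the gripper's body (75 mm by 190 mm) begins 47 mm behind the grasp point.
Start: joints at [-0.881, 0.501, -0.427, 1.55, 0.221, 1.138, -0.21], TCP at [0.269, 0.592, 0.292] pointing down, gripper open.
Joint ranges: [-2.88, 2.88], [-0.31, 2.03], [-1.54, 1.56], [0.2, 2.42], [-1.41, 4.55], [0.19, 2.02], [-2.57, 2.57]. Speed limits (rad/s): [2.57, 2.57, 3.14, 3.14, 3.14, 3.14, 3.14].

## Interface

Orientations are given as a unit quaternion [w, x, y, z].
In Python, from workcell import r gives the robot as it stands.
- The arm moves only by the tool send_rows, never from a script. Its arguments are lists of equal length, an entry for each row: "delta_pos": the shift along the world's x, y, z in units of 30 mm (1.0 is 30 mm), a list of three; "angular": the turn, a rotation vector about the world's x, y, z in units of 6 degrees (1.0 is 6 degrees), a list of three. In form: {"delta_pos": [[tx, ty, tz], ...], "angular": [[wx, wy, wz], ...]}. A call has 1 to 5 rows; each row shifts and turns the commanded pose from where the row before left it; what a row does not reach is not made up. A row lasts 1/12 s, in which the tool goes at most 41.7 mm and 7.16 degrees, less where a joint would pass 70% of its speed; a pose out of reach is approached as far as the arm can. A call with a number of a shift or a turn outside -1 to 1 is refused whole. A call with a gripper value outside its range is refused whole. "grip" is the finger opening in mm, from 0 to 91.8, set as the call begins (left out, the last holds). The fingers move at their own pace and stop on an object; the grip force is fixed at half the most. Time passes only in rows, so rows that do not move let the fingers close. It gives the time, the measured TCP pose, the force and the opening at its end, in the units of the state.
- r.read_state(): the state, without advancing time (a new reading comes with each control period).
- r.camera(name): name is "scene" or "side" or "wrist"; returns a dict with "image" (420x560x3 uint8, blue, green, red), "fx", "fy", "cx", "cy" (pixels), "world_from_camera" (4x4, takes a point from camera to world coordinates); the wrist camera has in their place "T_tool_cam" (4x4, takes a point from camera to tool coordinates, whose origin is the TCP and whose axes are the flange's). Camera axes: x right, y down, z forward; pixel columns grow to the right and rows downward; lengths in m; the calibration is good to about 2 mm. A picture is of the moment at which its call begins: read the wrist's pose just before it. There is no depth.
- r.hand_in(): hands the job in, once; it reports no verdict.
Trained networks look in the newest picture that a camera, given by its name, has taken for a name from the list of things; names that differ only in an ending like _2 or _b are one class to them, and where a whole thing is asked for, a point or a joint stands for the part that bears it (a point fixed in the world has none). Each returns a list of dicts, best first, with "confidence" (0 to 1); they miss things now and then, are a little off and sometimes report something else, mostly with a low value. They report only what shows in the picture. A call takes as long as a camera call. They do not tell look-alikes from the thing itself.
- r.find_in(camera, query): "at" ([column, row] in pixels, amid what is visible of it).
- r.trace(camera, query): "region" (420x560 bool, what is visible of it) and "at" ([column, row] in pixels, amid what is visible of it).
- r.spot_point(camera, query): "at" ([column, row] in pixels: a listed point, or the origin of a listed thing).
The state is a dict: "time_s": time; "qpos": joint angles; "joint_vel": joint speeds; "joint_efforts": joint torques, N m; "tool_pos": TCP position; "tcp_rot": TCP orientation; "force": force on the tool from outside, world axes, zero at the start; "torque": the same for the moment, N m; "grip_width": opening from 0.0 (shut) to 1.0 (fully open).
Only numpy, scipy, OpenCV 4.12 (cv2) and the standard library are available. Lean on these libraries where they do the work, as an engineer would, in place of code of your own. Each camera call takes 0.05 s, during which the arm holds its last target.

## Working session

There is one attempt and no reset: what is moved stays moved. The work goes in short steps, Python scripts to look and compute and a tool call to move; the robot and the scene stay as the last step left them, time stands still between calls to the robot, and variables do not carry over. Pictures are saved under pics/ and viewed, and the job is handed in when it is done.

Besides the shell and the picture viewer there is one more tool, called after "Emit:" as name(argument=value, ...) on one line, values as JSON. send_rows: Moves the arm, as the interface text tells. Its arguments: {"type":"object","properties":{"delta_pos":{"type":"array"},"angular":{"type":"array"},"grip":{"type":"number"}},"required":["delta_pos","angular"]}

```bash
ls; mkdir -p pics; cat > h.py <<'E'
import numpy as np, cv2
from workcell import r
def cam(n,save=None):
    s=r.read_state(); c=r.camera(n)
    if save: cv2.imwrite('pics/'+save,c['image'])
    if n=='wrist':
        from scipy.spatial.transform import Rotation as R
        q=s['tcp_rot']; T=np.eye(4); T[:3,:3]=R.from_quat([q[1],q[2],q[3],q[0]]).as_matrix(); T[:3,3]=s['tool_pos']
        c['W']=T@np.array(c['T_tool_cam'])
    else: c['W']=np.array(c['world_from_camera'])
    return c
def ray(c,p):
    d=np.array([(p[0]-c['cx'])/c['fx'],(p[1]-c['cy'])/c['fy'],1.]); return c['W'][:3,3],c['W'][:3,:3]@d
def atz(c,p,z):
    o,d=ray(c,p); return o+d*(z-o[2])/d[2]
def proj(c,P):
    T=np.linalg.inv(c['W']); q=T[:3,:3]@np.array(P)+T[:3,3]; return np.array([c['fx']*q[0]/q[2]+c['cx'],c['fy']*q[1]/q[2]+c['cy']]),q[2]
def tri(obs):
    A=np.zeros((3,3));b=np.zeros(3)
    for c,p in obs:
        o,d=ray(c,p); d=d/np.linalg.norm(d); M=np.eye(3)-np.outer(d,d); A+=M;b+=M@o
    X=np.linalg.solve(A,b); return X,[np.linalg.norm(proj(c,X)[0]-p) for c,p in obs]
E
cat > a.py <<'E'
from h import *
print(r.read_state())
for n in ['scene','side','wrist']:
    c=cam(n,n+'0.png'); print(n,c['W'].round(3).tolist(),c['fx'],c['cx'],c['cy'])
    if n=='wrist': continue
    for q in ['holder','holder_seat','near_groove','far_groove','board','rest','steel_bar','spool','tin','offcut']:
        for o in r.spot_point(n,q): print(n,q,np.round(o['at'],1),round(o['confidence'],2))
E
python3 a.py
```

```text
pics
{'time_s': 0.0, 'qpos': array([-0.88081881,  0.50186393, -0.42678501,  1.55145297,  0.22079792,
        1.13831315, -0.21031392]), 'joint_vel': array([ 8.67475103e-04,  5.82956129e-04,  9.14182140e-04,  1.88326638e-03,
       -7.59628747e-05, -3.14785825e-04, -1.29071030e-03]), 'joint_efforts': array([ 8.05087922e-06, -5.66592622e+01, -5.81559688e+00, -2.79103106e+01,
       -6.84776763e-02,  3.10807396e-02,  1.98959997e-04]), 'tool_pos': array([0.26886723, 0.5911468 , 0.29116637]), 'tcp_rot': array([-2.41925285e-04,  2.11755689e-01,  9.77322131e-01, -9.60355268e-04]), 'force': array([0.26853535, 0.06857233, 0.01325035]), 'torque': array([ 0.00173033, -0.02893214,  0.01483938]), 'grip_width': 1.0016395793357409}
scene [[0.796, -0.298, 0.527, 0.071], [-0.605, -0.357, 0.712, -0.691], [-0.024, -0.885, -0.465, 0.549], [0.0, 0.0, 0.0, 1.0]] 453.4557304085454 271.6279356507281 207.32591880035028
scene holder [343.  270.5] 0.93
scene holder [233.5 211.8] 0.56
scene holder_seat [341.7 249.5] 0.76
scene near_groove [328.6 261.7] 0.78
scene far_groove [357.4 238.7] 0.91
scene board [172.2
[... 464 characters left out ...]
82624937002 279.99540347389245 211.22225259733423
side holder [263.9 215.9] 0.89
side holder [241.2 199.9] 0.74
side holder_seat [266.4 202.5] 0.76
side near_groove [282.8 196.1] 0.56
side far_groove [246.2 201.9] 0.6
side board [367.  277.7] 0.8
side board [283.6 262.4] 0.64
side rest [281.1 286. ] 0.68
side rest [283.6 196.3] 0.25
side steel_bar [349.2 226. ] 0.92
side steel_bar [262.5 189.3] 0.51
side steel_bar [282.5 197.5] 0.45
side spool [283.5 250.4] 0.69
side tin [232.1 287.5] 0.77
side offcut [203.9 222.4] 0.93
wrist [[0.414, 0.879, 0.238, 0.205], [0.91, -0.399, -0.107, 0.62], [0.001, 0.261, -0.965, 0.385], [0.0, 0.0, 0.0, 1.0]] 300.67708712238027 276.9905527554131 210.0330782942527
```

View pics/scene0.png

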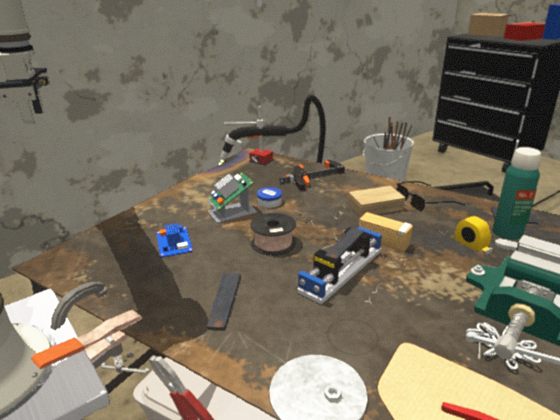

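View pics/side0.png

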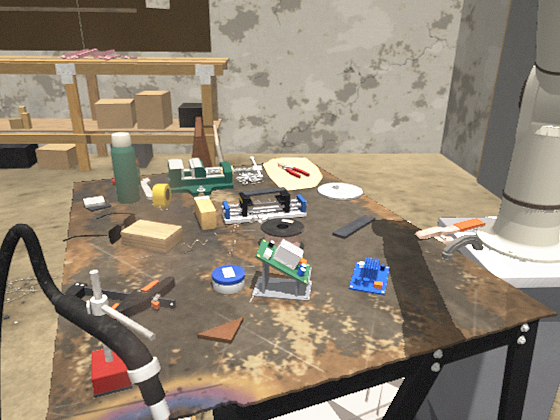

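View pics/wrist0.png

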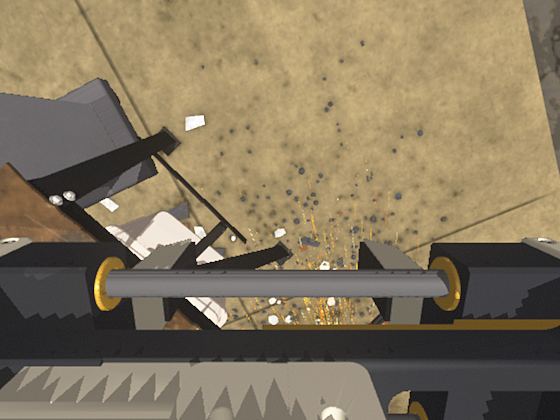

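```bash
cat > b.py <<'E'
from h import *
s=cam('scene');d=cam('side')
for n,a,b in [('bar',(343.3,246.1),(262.5,189.3)),('board',(234.1,192.7),(283.6,262.4)),('blueboard',(172.2,243.8),(367,277.7)),('seat',(341.7,249.5),(266.4,202.5)),('near',(328.6,261.7),(282.8,196.1)),('far',(357.4,238.7),(246.2,201.9)),('holder',(343,270.5),(263.9,215.9)),('rest',(232,215.5),(281.1,286)),('bigbar',(224.3,298.7),(349.2,226)),('spool',(274,242.2),(283.5,250.4)),('tin',(269.8,203.7),(232.1,287.5)),('offcut',(380.9,242.1),(203.9,222.4))]:
    X,e=tri([(s,a),(d,b)]); print(n,X.round(3),np.round(e,1))
E
python3 b.py
```

```text
bar [ 0.63  -0.175  0.072] [3.4 2.4]
board [0.6   0.184 0.056] [1.5 1.9]
blueboard [ 0.416  0.155 -0.003] [1.9 2.1]
seat [ 0.629 -0.161  0.048] [2.8 2.1]
near [ 0.58  -0.181  0.055] [0. 0.]
far [ 0.681 -0.156  0.051] [1.9 1.4]
holder [ 0.633 -0.169  0.002] [0.7 0.5]
rest [ 0.597  0.184 -0.003] [1.7 2.2]
bigbar [ 0.405 -0.092  0.002] [3.3 2.4]
spool [ 0.592  0.015 -0.005] [2.4 2.4]
tin [ 0.702  0.175 -0.005] [1.4 1.8]
offcut [ 0.79  -0.137 -0.004] [1.1 1. ]
```

The green board is on the rest near (0.60, 0.18). The holder, with the small bar on its jaws, is near (0.63, -0.17). The blue board and the larger bar lie apart on the worktop. Before moving, I'll check how close the torch is to the path.

```bash
python3 - <<'E'
from h import *
s=cam('scene');d=cam('side')
print(tri([(s,(222,163)),(d,(160,415))]))
for z in (0,.1,.2): print(atz(s,(222,163),z).round(2),atz(d,(160,415),z).round(2),atz(s,(262,156),z).round(2),atz(d,(110,370),z).round(2))
E
```

```text
(array([7.67990013e-01, 5.02200946e-01, 2.13503892e-04]), [np.float64(2.7322155025334567), np.float64(6.73409504812644)])
[0.76 0.5  0.  ] [0.78 0.5  0.  ] [0.89 0.46 0.  ] [0.87 0.41 0.  ]
[0.63 0.28 0.1 ] [0.75 0.59 0.1 ] [0.74 0.25 0.1 ] [0.82 0.52 0.1 ]
[0.51 0.06 0.2 ] [0.72 0.68 0.2 ] [0.59 0.04 0.2 ] [0.77 0.63 0.2 ]
```

Emit:
send_rows(delta_pos=[[0.73,-0.9,0.1],[0.73,-0.9,0.1],[0.73,-0.9,0.1],[0.73,-0.9,0.1],[0.73,-0.9,0.1]], angular=[[0,0,0.4],[0,0,0.4],[0,0,0.4],[0,0,0.4],[0,0,0.4]])

```text
time_s: 1.77
tool_pos: [0.3793, 0.4554, 0.3075]
tcp_rot: [0.0, 0.107, 0.994, 0.0]
force: [-0.5, 0.2, 0.1]
grip_width: 0.998
```

Emit:
send_rows(delta_pos=[[0.73,-0.9,0],[0.73,-0.9,0],[0.73,-0.9,0],[0.73,-0.9,0],[0.73,-0.9,0]], angular=[[0,0,0.4],[0,0,0.4],[0,0,0.4],[0,0,0.4],[0,0,0.4]])

```text
time_s: 2.18
tool_pos: [0.4889, 0.3203, 0.3075]
tcp_rot: [0.0, 0.003, 1.0, 0.0]
force: [0.6, 0.2, 0.6]
grip_width: 1.001
```

Emit:
send_rows(delta_pos=[[0.7,-0.9,0],[0.7,-0.9,0],[0.5,-0.9,0],[0.3,-0.5,0],[0,0,0]], angular=[[0,0,0],[0,0,0],[0,0,0],[0,0,0],[0,0,0]])

```text
time_s: 2.6
tool_pos: [0.5571, 0.2197, 0.307]
tcp_rot: [0.001, 0.008, 1.0, -0.001]
force: [0.2, -0.7, -0.2]
grip_width: 1.001
```

```bash
cat > look.py <<'E'
import sys
from h import *
s=r.read_state(); print(s['time_s'],s['tool_pos'].round(4),s['tcp_rot'].round(4),s['joint_vel'].round(3).max())
print('qpos',s['qpos'].round(2),'F',s['force'].round(2),s['torque'].round(2),'grip',round(s['grip_width']*91.8,1))
c=cam('wrist',sys.argv[1]+'.png')
np.savez(sys.argv[1]+'.npz',W=c['W'],fx=c['fx'],fy=c['fy'],cx=c['cx'],cy=c['cy'])
for q in sys.argv[2:]:
    for o in r.spot_point('wrist',q): print(q,np.round(o['at'],1),round(o['confidence'],2))
    for o in r.trace('wrist',q):
        m=o['region'].astype(np.uint8); ys,xs=np.nonzero(m)
        pts=np.stack([xs,ys],1).astype(np.float32); print('  trace',round(o['confidence'],2),len(xs),[np.round(v,1) for v in cv2.minAreaRect(pts)])
E
python3 look.py w1 board rest
```

```text
2.6 [0.5571 0.2197 0.307 ] [ 6.0e-04  8.1e-03  1.0e+00 -1.4e-03] 0.013
qpos [-0.13  0.39 -0.37  1.67  0.16  1.11  1.  ] F [ 0.25 -0.73 -0.18] [-0.02 -0.03 -0.03] grip 91.9
board [223.8  70.1] 0.97
board [254.6 226.8] 0.63
  trace 0.95 5567 [array([224.7,  68.9]), array([95.8, 61.5]), np.float64(20.1)]
  trace 0.66 5285 [array([254., 228.]), array([61.8, 92.4]), np.float64(9.5)]
  trace 0.69 403 [array([265. , 178.8]), array([51.3,  8.4]), np.float64(9.8)]
```

View pics/w1.png

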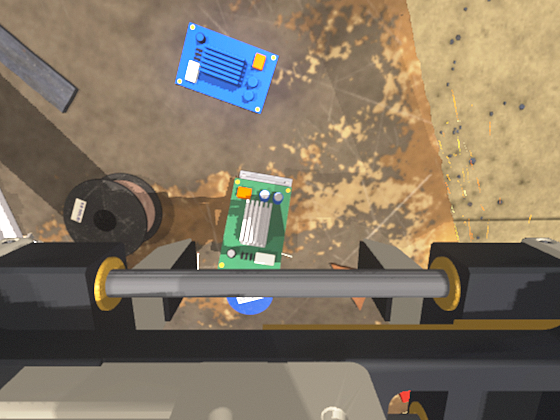

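Wrist view: the green board is at about (254,227), its low edge and toe at the top (265,179), with a yaw of roughly -10°. I'll go to the holder for the bar first.

Emit:
send_rows(delta_pos=[[0.1,-1,0],[0.1,-1,0],[0.1,-1,0],[0.1,-1,0],[0.1,-1,0]], angular=[[0,0,0.2],[0,0,0.2],[0,0,0.2],[0,0,0.2],[0,0,0.2]])

```text
time_s: 3.27
tool_pos: [0.5686, 0.0763, 0.3074]
tcp_rot: [0.0, -0.051, 0.999, 0.0]
force: [0.2, -0.0, -0.2]
grip_width: 1.002
```

Emit:
send_rows(delta_pos=[[0.1,-1,0],[0.1,-1,0],[0.1,-1,0],[0.1,-1,0],[0.1,-1,0]], angular=[[0,0,0.2],[0,0,0.2],[0,0,0.2],[0,0,0.2],[0,0,0.2]])

```text
time_s: 3.68
tool_pos: [0.5841, -0.0737, 0.3075]
tcp_rot: [0.0, -0.103, 0.995, 0.0]
force: [-0.5, 0.6, -0.3]
grip_width: 1.002
```

Emit:
send_rows(delta_pos=[[0.1,-1,0],[0.1,-1,0],[0.1,-1,0],[0,0,0],[0,0,0]], angular=[[0,0,0.1],[0,0,0],[0,0,0],[0,0,0],[0,0,0]])

```text
time_s: 4.1
tool_pos: [0.593, -0.1653, 0.307]
tcp_rot: [-0.0, -0.105, 0.994, -0.0]
force: [-0.3, 0.4, -0.2]
grip_width: 1.001
```

```bash
python3 look.py w2 steel_bar near_groove far_groove holder_seat holder
```

```text
4.1 [ 0.593  -0.1653  0.307 ] [-2.000e-04 -1.048e-01  9.945e-01 -1.000e-04] 0.017
qpos [ 0.43  0.41 -0.26  1.63  0.11  1.12  1.92] F [-0.3   0.36 -0.17] [-0.01  0.01 -0.07] grip 91.9
steel_bar [264.8 226.5] 0.67
steel_bar [364.7  35.8] 0.64
  trace 0.83 2206 [array([263. , 220.6]), array([98. , 23.7]), np.float64(82.9)]
  trace 0.68 3566 [array([375.6,  43.8]), array([116.9,  34.4]), np.float64(61.1)]
  trace 0.61 400 [array([268.5, 257.5]), array([23., 41.]), np.float64(90.0)]
near_groove [269.9 183. ] 0.57
  trace 0.78 776 [array([268., 178.]), array([28., 46.]), np.float64(90.0)]
  trace 0.33 404 [array([268., 258.]), array([22., 42.]), np.float64(90.0)]
far_groove [268.2 257. ] 0.74
  trace 0.77 368 [array([268.5, 258. ]), array([22., 41.]), np.float64(90.0)]
  trace 0.56 3800 [array([268. , 196.5]), array([145.,  48.]), np.float64(90.0)]
holder [269.  206.8] 0.69
  trace 0.63 4128 [array([267.5, 211.5]), array([175.,  51.]), np.float64(90.0)]
```

View pics/w2.png

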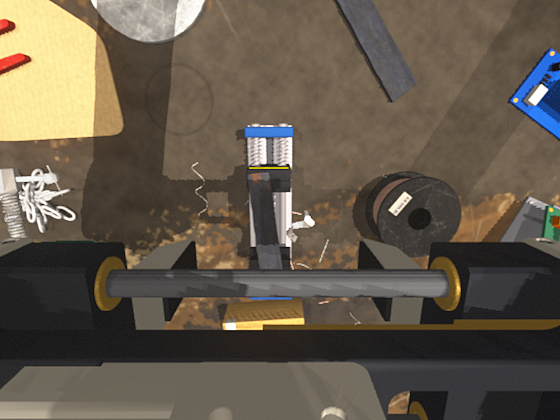

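```bash
python3 - <<'E'
import cv2
i=cv2.imread('pics/w2.png')[115:305,215:325]
cv2.imwrite('pics/w2z.png',cv2.resize(i,None,fx=4,fy=3.15,interpolation=cv2.INTER_CUBIC)[:, :])
i=cv2.convertScaleAbs(cv2.imread('pics/w2.png')[160:280,225:315],alpha=2,beta=20)
cv2.imwrite('pics/w2y.png',cv2.resize(i,None,fx=5,fy=5,interpolation=cv2.INTER_CUBIC))
E
```

```text
(no output)
```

View pics/w2y.png

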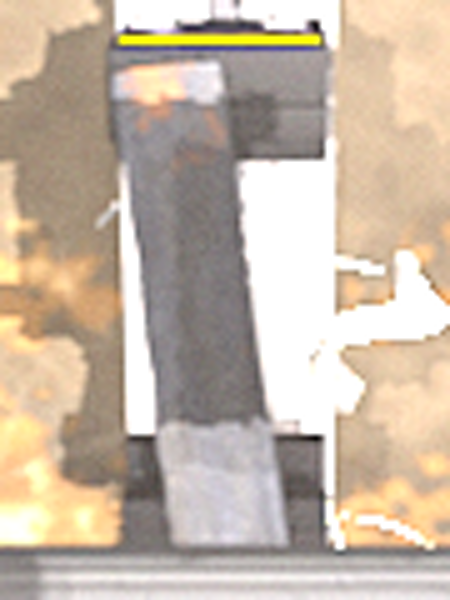

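View pics/w2z.png

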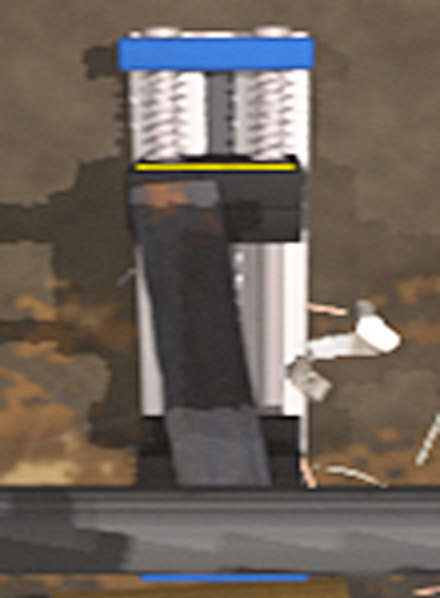

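```bash
cat > h2.py <<'E'
from h import *
def ld(n):
    z=np.load(n+'.npz'); return {k:(float(z[k]) if k!='W' else z[k]) for k in z}
def ang(a,b): d=b-a; return round(float(np.degrees(np.arctan2(d[1],d[0]))),2)
E
python3 - <<'E'
from h2 import *
c=ld('w2')
P=lambda u,v,z: atz(c,(u,v),z)
l0,l1=P(251,190,.075),P(257,246,.075); r0,r1=P(272,184,.075),P(282,268,.075)
print('bar L',l0.round(4),l1.round(4),ang(l0,l1),'R',r0.round(4),r1.round(4),ang(r0,r1))
u=(r1-r0)/np.linalg.norm(r1-r0); n=np.array([-u[1],u[0],0]); print('width',(l0-r0)@n,(l1-r0)@n)
e1,e2=P(248.6,173.6,.075),P(269.4,172.4,.075); e=(e1+e2)/2
print('near end',e.round(4),np.linalg.norm(e1-e2),'centre', (e+.06*u).round(4))
y1,y2=P(248.6,168,.069),P(289.4,168,.069); print('near jaw back', y1.round(4),y2.round(4),np.linalg.norm(y1-y2),ang(y2,y1)-90,((y1+y2)/2).round(4))
a,b,d=P(290,191.6,.069),P(290,247.4,.069),P(250,247.4,.069)
print('near jaw tip',a.round(4),'far tip',b.round(4),d.round(4),np.linalg.norm(a-b),ang(a,b),ang(b,d)-90,'far tip mid',((b+d)/2).round(4))
# base block near outer
E
```

```text
bar L [ 0.5941 -0.1946  0.075 ] [ 0.6574 -0.1755  0.075 ] 16.77 R [ 0.5828 -0.1734  0.075 ] [ 0.6786 -0.1413  0.075 ] 18.51
width -0.023722452398649153 -0.02572463144054999
near end [ 0.5739 -0.1896  0.075 ] 0.0225882317530948 centre [ 0.6308 -0.1706  0.075 ]
near jaw back [ 0.5718 -0.202   0.069 ] [ 0.5624 -0.1582  0.069 ] 0.04481502220443696 -167.95 [ 0.5671 -0.1801  0.069 ]
near jaw tip [ 0.5881 -0.1518  0.069 ] far tip [ 0.6535 -0.137   0.069 ] [ 0.6634 -0.1832  0.069 ] 0.06708447679665118 12.69 -167.95 far tip mid [ 0.6584 -0.1601  0.069 ]
```

```bash
python3 - <<'E'
from h2 import *
c=ld('w2')
P=lambda u,v,z: atz(c,(u,v),z).round(3)
print('disc right/bottom edge',P(206,8,0),P(150,42,0),'cardboard corner',P(123,130,0),P(98,12,0))
print('bigbar',P(390,101,0),P(414,84,0),P(338,0,0),'spool',P(370,200,.053))
print('block near',P(246,128,.048),P(293,128,.048))
nt=[P(290,191.6,.052),P(248,191.6,.052)];ft=[P(290,247.4,.052),P(249.5,247.4,.052)]
a=(nt[0]+nt[1])/2;b=(ft[0]+ft[1])/2;print(a,b,(a+b)/2,np.linalg.norm(a-b),ang(a,b),ang(nt[0],ft[0]),ang(nt[1],ft[1]))
s=cam('scene');print('disc scene',atz(s,(318,392),0).round(3),atz(s,(318,357),0).round(3),atz(s,(365,385),0).round(3))
for p in [(.45,-.18,0),(.5,-.16,0),(.39,-.2,0)]: print(proj(c,p)[0].round(),proj(s,p)[0].round())
E
```

```text
disc right/bottom edge [ 0.409 -0.29   0.   ] [ 0.458 -0.35   0.   ] cardboard corner [ 0.567 -0.373  0.   ] [ 0.439 -0.412  0.   ]
bigbar [ 0.462 -0.049  0.   ] [ 0.437 -0.026  0.   ] [ 0.369 -0.141  0.   ] spool [ 0.581 -0.055  0.053]
block near [ 0.531 -0.215  0.048] [ 0.52  -0.163  0.048]
[ 0.5965 -0.1745  0.052 ] [ 0.6655 -0.1595  0.052 ] [ 0.631 -0.167  0.052] 0.07061161377563888 12.26 12.26 12.26
disc scene [ 0.394 -0.357  0.   ] [ 0.439 -0.307  0.   ] [ 0.457 -0.391  0.   ]
[290.  67.] [275. 313.]
[297. 113.] [289. 296.]
[284.   8.] [254. 334.]
```

Geometry fits: the ledge gap measures 70.6 mm (expected 70), the seat is near (0.631, -0.167) and the holder yaw is 12.3°. The bar's centre is near (0.631, -0.171) and its yaw about 17.6°. Next I grip the bar.

Emit:
send_rows(delta_pos=[[0.3,0,-0.9],[0.3,0,-0.9],[0.3,-0.1,-0.9],[0.3,-0.1,-0.9],[0.07,0,-0.7]], angular=[[0,0,0.3],[0,0,0.3],[0,0,0.33],[0,0,0],[0,0,0]], grip=60)

```text
time_s: 5.12
tool_pos: [0.6316, -0.1709, 0.176]
tcp_rot: [-0.0, -0.154, 0.988, 0.0]
force: [0.0, 0.2, -1.0]
grip_width: 0.692
```

Emit:
send_rows(delta_pos=[[0,0,-0.7],[0,0,-0.5],[0,0,-0.25],[0,0,0],[0,0,0]], angular=[[0,0,0],[0,0,0],[0,0,0],[0,0,0],[0,0,0]])

```text
time_s: 5.53
tool_pos: [0.6312, -0.1703, 0.1349]
tcp_rot: [-0.0, -0.154, 0.988, 0.0]
force: [0.1, 0.0, -0.5]
grip_width: 0.656
```

```bash
python3 - <<'E'
from h import *
s=r.read_state();print(s['tool_pos'],s['tcp_rot'],s['force'])
cam('wrist','w3.png'); cam('side','s3.png')
E
```

```text
[ 0.63124499 -0.17032973  0.13491175] [-8.59271137e-05 -1.54079823e-01  9.88058398e-01  5.05413024e-05] [ 0.08113919  0.01464779 -0.47492496]
```

View pics/w3.png

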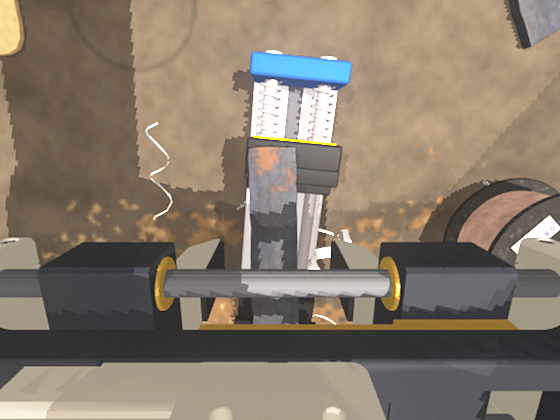

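View pics/s3.png

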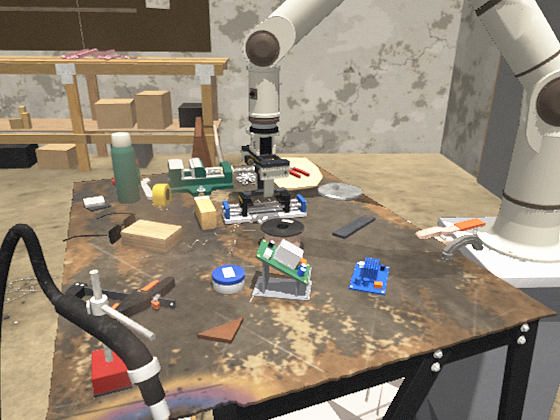

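The bar is vertical in the wrist view and centred between the fingers (columns 247–297). I'll close on it.

Emit:
send_rows(delta_pos=[[0,0,-0.02],[0,0,0],[0,0,0],[0,0,0],[0,0,0]], angular=[[0,0,0],[0,0,0],[0,0,0],[0,0,0],[0,0,0]], grip=10)

```text
time_s: 6.05
tool_pos: [0.6313, -0.1703, 0.1345]
tcp_rot: [0.0, -0.154, 0.988, -0.0]
force: [-0.1, -0.0, 0.3]
grip_width: 0.342
```

Emit:
send_rows(delta_pos=[[0,0,0],[0,0,0],[0,0,0.1],[0,0,0.2],[0,0,0.2]], angular=[[0,0,0],[0,0,0],[0,0,0],[0,0,0],[0,0,0]])

```text
time_s: 6.47
tool_pos: [0.6307, -0.1701, 0.1491]
tcp_rot: [-0.001, -0.154, 0.988, 0.0]
force: [-0.3, -0.9, -1.5]
grip_width: 0.289
```

Emit:
send_rows(delta_pos=[[0,0,0.4],[-0.5,-0.1,0.5],[-0.8,-0.15,0.3],[-0.9,-0.15,0],[-0.9,-0.15,0]], angular=[[0,0,0],[0,0,0],[0,0,0],[0,0,0],[0,0,0]])

```text
time_s: 6.88
tool_pos: [0.5382, -0.1869, 0.1871]
tcp_rot: [0.001, -0.154, 0.988, -0.001]
force: [0.1, -0.2, -2.1]
grip_width: 0.286
```

Emit:
send_rows(delta_pos=[[-0.9,-0.15,0],[-0.9,-0.15,0],[-0.8,-0.15,-0.2],[-0.5,-0.15,-0.4],[0,0,-0.5]], angular=[[0,0,0],[0,0,0],[0,0,0],[0,0,0],[0,0,0]])

```text
time_s: 7.3
tool_pos: [0.4422, -0.2067, 0.1535]
tcp_rot: [-0.0, -0.152, 0.988, -0.001]
force: [-0.2, -0.7, -0.8]
grip_width: 0.285
```

```bash
python3 look.py w4
```

```text
7.3 [ 0.4422 -0.2067  0.1535] [-4.000e-04 -1.525e-01  9.883e-01 -1.100e-03] 0.348
qpos [ 0.59  0.39 -0.25  2.06  0.15  0.7   2.12] F [-0.24 -0.66 -0.77] [ 0.04  0.07 -0.03] grip 26.2
```

View pics/w4.png

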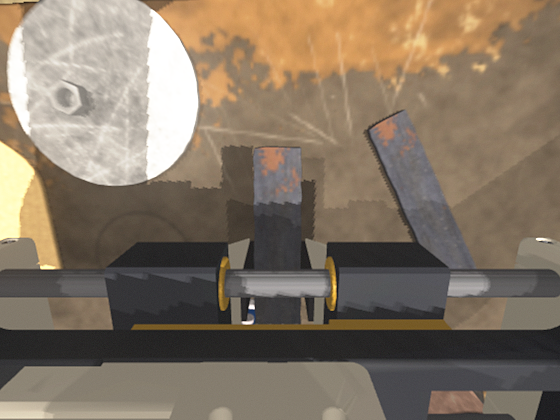

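The bar is held straight and the worktop below it is clear; the disc is on the left and the larger bar on the right. I'll lower it.

Emit:
send_rows(delta_pos=[[0,0,-0.7],[0,0,-0.7],[0,0,-0.6],[0,0,-0.4],[0,0,-0.2]], angular=[[0,0,0],[0,0,0],[0,0,0],[0,0,0],[0,0,0]])

```text
time_s: 7.77
tool_pos: [0.4455, -0.2044, 0.0736]
tcp_rot: [-0.0, -0.154, 0.988, 0.0]
force: [-1.1, 0.2, -1.1]
grip_width: 0.287
```

Emit:
send_rows(delta_pos=[[0,0,-0.1],[0,0,-0.1],[0,0,0],[0,0,0]], angular=[[0,0,0],[0,0,0],[0,0,0],[0,0,0]])

```text
time_s: 8.1
tool_pos: [0.4457, -0.205, 0.0688]
tcp_rot: [0.0, -0.154, 0.988, -0.0]
force: [-0.2, -0.2, -2.1]
grip_width: 0.289
```

Emit:
send_rows(delta_pos=[[0,0,-0.04],[0,0,-0.03],[0,0,0],[0,0,0]], angular=[[0,0,0],[0,0,0],[0,0,0],[0,0,0]])

```text
time_s: 8.43
tool_pos: [0.4452, -0.2049, 0.0662]
tcp_rot: [0.0, -0.154, 0.988, -0.0]
force: [0.4, 0.3, -0.9]
grip_width: 0.286
```

Emit:
send_rows(delta_pos=[[0,0,0],[0,0,0],[0,0,0],[0,0,0]], angular=[[0,0,0],[0,0,0],[0,0,0],[0,0,0]], grip=45)

```text
time_s: 8.77
tool_pos: [0.4453, -0.2049, 0.0662]
tcp_rot: [0.0, -0.154, 0.988, -0.0]
force: [-0.7, -0.5, -1.1]
grip_width: 0.477
```

Emit:
send_rows(delta_pos=[[0,0,0.3],[0,0,0.6],[0,0,0.9],[0,0,0.9],[0,0,0.9]], angular=[[0,0,0],[0,0,0],[0,0,0],[0,0,0],[0,0,0]])

```text
time_s: 9.18
tool_pos: [0.4449, -0.2046, 0.1756]
tcp_rot: [-0.0, -0.154, 0.988, 0.0]
force: [0.5, -0.6, 0.3]
grip_width: 0.489
```

Emit:
send_rows(delta_pos=[[0.5,0.2,0.9],[0.6,0.2,0.9],[0.7,0.2,0.5],[0.7,0.2,0.3],[0,0,0]], angular=[[0,0,-0.3],[0,0,-0.3],[0,0,-0.3],[0,0,0],[0,0,0]], grip=60)

```text
time_s: 9.6
tool_pos: [0.5254, -0.1789, 0.2561]
tcp_rot: [0.004, -0.109, 0.994, -0.001]
force: [1.0, 0.7, 0.4]
grip_width: 0.654
```

```bash
python3 look.py w5 near_groove far_groove holder_seat holder; python3 -c "
from h import *
cam('scene','sc5.png')"
```

```text
9.6 [ 0.5254 -0.1789  0.2561] [ 4.400e-03 -1.091e-01  9.940e-01 -9.000e-04] 0.094
qpos [ 0.51  0.35 -0.28  1.84  0.11  0.96  1.97] F [1.01 0.7  0.44] [ 0.09 -0.08 -0.01] grip 60.1
near_groove [267. 251.] 0.64
  trace 0.86 1561 [array([266. , 244.5]), array([35., 50.]), np.float64(90.0)]
  trace 0.65 349 [array([416.5, 237.5]), array([11., 43.]), np.float64(90.0)]
far_groove [268.9 117.6] 0.38
  trace 0.82 391 [array([267., 319.]), array([42., 10.]), np.float64(0.0)]
holder_seat [265.2 291.3] 0.6
  trace 0.94 5205 [array([266.5, 254.5]), array([139.,  53.]), np.float64(90.0)]
holder [267.1 266.3] 0.79
  trace 0.75 5423 [array([266., 255.]), array([140.,  54.]), np.float64(90.0)]
```

View pics/w5.png

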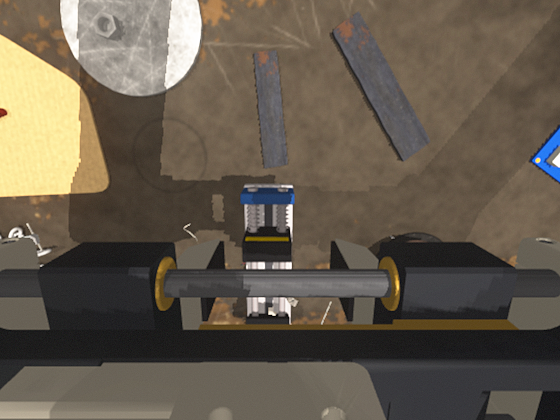

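View pics/sc5.png

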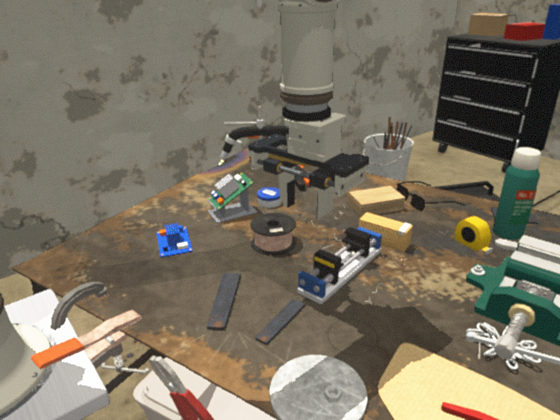

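The bar lies flat on clear worktop. Now I'll take a clean holder view from higher up and further out.

Emit:
send_rows(delta_pos=[[0.9,0.15,0.4],[0.9,0.15,0.4],[0.9,0.15,0.4],[0.9,0.15,0.4],[0.9,0.15,0.4]], angular=[[0,0,0],[0,0,0],[0,0,0],[0,0,0],[0,0,0]], grip=75)

```text
time_s: 10.52
tool_pos: [0.656, -0.1583, 0.3124]
tcp_rot: [-0.0, -0.107, 0.994, 0.0]
force: [0.4, -1.0, 0.6]
grip_width: 0.815
```

Emit:
send_rows(delta_pos=[[0.9,0.15,0.2],[0.5,0.1,0],[0,0,0],[0,0,0]], angular=[[0,0,0],[0,0,0],[0,0,0],[0,0,0]])

```text
time_s: 10.85
tool_pos: [0.697, -0.1503, 0.3169]
tcp_rot: [-0.001, -0.108, 0.994, 0.0]
force: [0.4, -0.5, -0.8]
grip_width: 0.82
```

```bash
python3 look.py w6 near_groove far_groove holder_seat holder;  python3 - <<'E'
import cv2
i=cv2.imread('pics/w6.png')
cv2.imwrite('pics/w6z.png',cv2.resize(cv2.convertScaleAbs(i[60:250,190:350],alpha=1.6,beta=10),None,fx=3.1,fy=3.1,interpolation=cv2.INTER_CUBIC))
E
```

```text
10.85 [ 0.697  -0.1503  0.3169] [-8.000e-04 -1.078e-01  9.942e-01  4.000e-04] 0.038
qpos [ 0.35  0.58 -0.27  1.34  0.16  1.24  1.85] F [ 0.44 -0.52 -0.83] [ 0.02  0.03 -0.04] grip 75.3
near_groove [275.1  82.2] 0.93
  trace 0.55 1519 [array([274.5,  83.5]), array([33., 49.]), np.float64(90.0)]
far_groove [276.7 175.9] 0.77
far_groove [269.7 242.8] 0.73
  trace 0.76 1207 [array([274.5, 175.5]), array([27., 43.]), np.float64(90.0)]
holder_seat [275.3 129.9] 0.79
  trace 0.61 8673 [array([274.5, 123.5]), array([ 51., 195.]), np.float64(0.0)]
holder [274.3 130.7] 0.83
  trace 0.71 8668 [array([274.5, 123. ]), array([ 51., 196.]), np.float64(-0.0)]
```

View pics/w6.png

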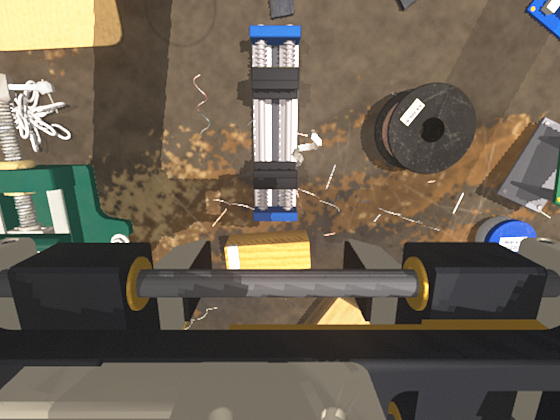

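View pics/w6z.png

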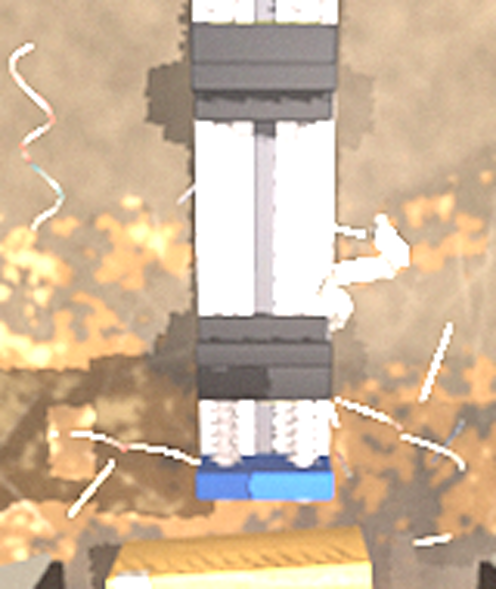

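```bash
python3 - <<'E'
from h2 import *
c=ld('w6')
f=lambda u,v:(u/3.1+190,v/3.1+60)
P=lambda u,v,z: atz(c,f(u,v),z)
def mid(a,b,v,z):
    p,q=P(a,v,z),P(b,v,z); return (p+q)/2,np.linalg.norm(p-q)
out={}
for n,a,b,v,z in [('ntopback',192,336,24,.069),('nlip',192,336,92,.069),('nledge',195,334,121,.052),('fledge',197,329,317,.052),('flip',197,331,342,.069),('ftopback',197,332,398,.069),('fblock',196,333,498,.048)]:
    out[n],w=mid(a,b,v,z); print(n,out[n].round(4),round(w,4))
p,q=atz(c,(250,26),.048),atz(c,(300.5,26),.048); nb=(p+q)/2; print('nblock',nb.round(4),np.linalg.norm(p-q))
for a,b in [('nledge','fledge'),('nlip','flip'),('ntopback','ftopback')]:
    A,B=out[a],out[b]; print(a,((A+B)/2).round(4),np.linalg.norm(A-B).round(4),ang(A,B))
print('blocks',((nb+out['fblock'])/2).round(4),np.linalg.norm(nb-out['fblock']),ang(nb,out['fblock']))
A=P(192,40,.069);B=P(197,390,.069);print(ang(A,B)); A=P(336,40,.069);B=P(332,390,.069);print(ang(A,B))
for n,z in (('near',.052),('far',.052)): pass
print(atz(c,(275.1,82.2),.052),atz(c,(276.7,175.9),.052),atz(c,(275.3,129.9),.052),atz(c,(274.3,130.7),0))
E
```

```text
ntopback [ 0.5688 -0.1804  0.069 ] 0.0484
nlip [ 0.5897 -0.1759  0.069 ] 0.0492
nledge [ 0.5973 -0.1741  0.052 ] 0.0503
fledge [ 0.6662 -0.1597  0.052 ] 0.0503
flip [ 0.6732 -0.1577  0.069 ] 0.049
ftopback [ 0.6935 -0.1531  0.069 ] 0.0502
fblock [ 0.7377 -0.1435  0.048 ] 0.0556
nblock [ 0.525 -0.19   0.048] 0.05403102220585709
nledge [ 0.6317 -0.1669  0.052 ] 0.0704 11.85
nlip [ 0.6314 -0.1668  0.069 ] 0.0855 12.31
ntopback [ 0.6311 -0.1667  0.069 ] 0.1276 12.39
blocks [ 0.6314 -0.1667  0.048 ] 0.21774563097329425 12.33
12.04
12.75
[ 0.58017834 -0.17811361  0.052     ] [ 0.68150662 -0.15405623  0.052     ] [ 0.62993029 -0.1670277   0.052     ] [ 0.63138956 -0.16828834  0.        ]
```

Seat measured at (0.6314, -0.1668) with yaw 12.3°, and all the sizes match. On to the board.

Emit:
send_rows(delta_pos=[[-0.2,0.9,0],[-0.2,1,0],[-0.2,1,0],[-0.2,1,0],[-0.2,1,0]], angular=[[0,0,-0.3],[0,0,-0.3],[0,0,-0.4],[0,0,-0.4],[0,0,-0.4]])

```text
time_s: 11.72
tool_pos: [0.6666, -0.0026, 0.3183]
tcp_rot: [0.0, -0.012, 1.0, 0.0]
force: [0.3, -0.5, 0.1]
grip_width: 0.819
```

Emit:
send_rows(delta_pos=[[-0.2,1,0],[-0.2,1,0],[-0.2,1,0],[-0.2,1,0],[-0.2,1,0]], angular=[[0,0,-0.4],[0,0,-0.4],[0,0,-0.4],[0,0,-0.4],[0,0,-0.2]])

```text
time_s: 12.13
tool_pos: [0.6366, 0.1475, 0.3184]
tcp_rot: [0.0, 0.082, 0.997, 0.0]
force: [0.2, 0.6, -0.2]
grip_width: 0.816
```

Emit:
send_rows(delta_pos=[[0,1,0],[0,0.6,0],[0,0,0],[0,0,0]], angular=[[0,0,0],[0,0,0],[0,0,0],[0,0,0]])

```text
time_s: 12.47
tool_pos: [0.6366, 0.1959, 0.3181]
tcp_rot: [-0.0, 0.079, 0.997, 0.0]
force: [0.5, -0.9, -0.7]
grip_width: 0.818
```

```bash
python3 look.py w7 board rest;  python3 - <<'E'
import cv2
i=cv2.imread('pics/w7.png')
cv2.imwrite('pics/w7z.png',cv2.resize(cv2.convertScaleAbs(i[110:260,180:340],alpha=1.3,beta=10),None,fx=4,fy=4,interpolation=cv2.INTER_CUBIC))
E
```

```text
12.4667 [0.6366 0.1959 0.3181] [-0.000e+00  7.920e-02  9.969e-01  2.000e-04] 0.042
qpos [-0.14  0.49 -0.29  1.48  0.15  1.19  0.96] F [ 0.54 -0.86 -0.69] [-0.02 -0.01  0.04] grip 75.1
board [269.5 157.8] 0.73
board [215.    6.4] 0.7
  trace 0.79 3716 [array([214.3,  17.3]), array([94. , 48.2]), np.float64(8.1)]
  trace 0.72 5484 [array([267. , 160.4]), array([63.1, 90.9]), np.float64(0.7)]
  trace 0.62 55 [array([271. , 113.5]), array([50. ,  2.1]), np.float64(1.3)]
  trace 0.31 1994 [array([271. , 235.5]), array([51., 48.]), np.float64(90.0)]
```

View pics/w7.png

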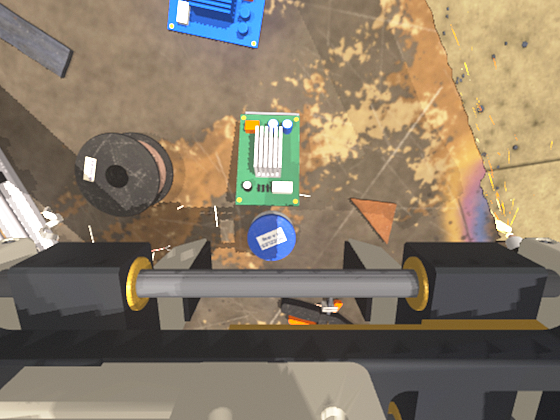

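View pics/w7z.png

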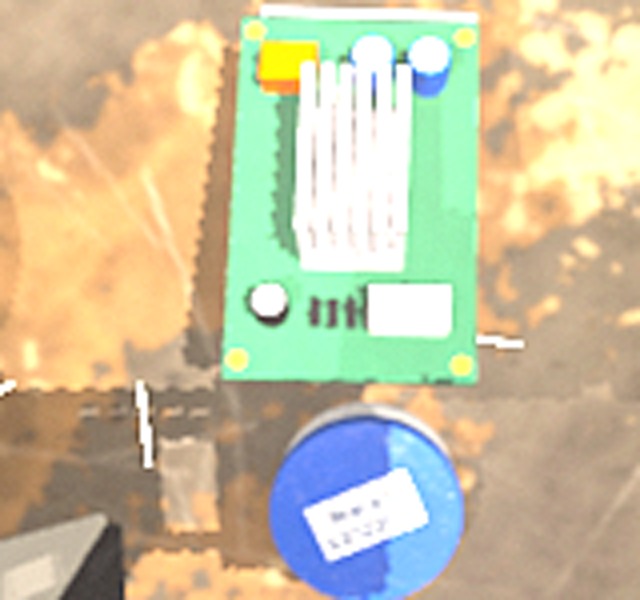

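```bash
cat > fitb.py <<'E'
from h2 import *
from scipy.optimize import least_squares
from scipy.spatial.transform import Rotation as R
c=ld('w7')
obs=np.array([(243,17),(479,22),(222,381),(477,382)])/4+np.array([180,110])
cor=np.array([(-.055,-.035,.004),(-.055,.035,.004),(.055,-.035,.004),(.055,.035,.004)])
def pose(p): 
    return R.from_euler('zy',[p[2],-p[3]]).as_matrix() if 0 else R.from_euler('z',p[2]).as_matrix()@R.from_euler('y',-p[3]).as_matrix(), np.array([p[0],p[1],p[4]])
def res(p,full):
    M,t=pose([*p[:3],*(p[3:] if full else (np.radians(28),.06))])
    return np.concatenate([proj(c,M@k+t)[0]-o for k,o in zip(cor,obs)])
s=least_squares(res,[.6,.184,-.1],args=(False,)); print(s.x[:2].round(4),np.degrees(s.x[2]).round(2),s.fun.round(1))
s2=least_squares(res,[.6,.184,-.1,.49,.06],args=(True,)); print(s2.x.round(4),np.degrees(s2.x[2:4]).round(2),s2.fun.round(1))
M,t=pose([*s.x,np.radians(28),.06])
print('sink top corners', [ (proj(c,M@np.array(k)+t)[0]-[180,110])*4 for k in [(-.023,-.014,.036),(-.023,.014,.036),(.023,-.014,.036),(.023,.014,.036)]])
E
python3 fitb.py
```

```text
[0.6004 0.1921] -10.34 [-0.3  0.1 -0.2  0.2  0.4 -0.7  0.1  0.4]
[ 0.6003  0.1922 -0.1804  0.4898  0.0612] [-10.34  28.07] [-0.4 -0.  -0.1  0.1  0.2 -0.6  0.2  0.5]
sink top corners [array([302.85017502,  64.22810001]), array([408.77573194,  66.66489993]), array([296.57605393, 228.38818463]), array([406.02708466, 230.80653402])]
```

The board fit is within 0.7 px: origin (0.6004, 0.1921, 0.060), yaw -10.3°. Before tilting the tool, I'll fit a kinematic model from the logged joints to check the joint 6 range.

```bash
cat > fk.py <<'E'
import numpy as np
from scipy.spatial.transform import Rotation as R
from scipy.optimize import least_squares
Q=[[-0.8808,0.5019,-0.4268,1.5515,0.2208,1.1383,-0.2103],[-0.13,0.39,-0.37,1.67,0.16,1.11,1.],[0.43,0.41,-0.26,1.63,0.11,1.12,1.92],[.51,.35,-.28,1.84,.11,.96,1.97],[.35,.58,-.27,1.34,.16,1.24,1.85],[-.14,.49,-.29,1.48,.15,1.19,.96]]
T=[[.26887,.59115,.29117],[.5571,.2197,.307],[.593,-.1653,.307],[.5254,-.1789,.2561],[.697,-.1503,.3169],[.6366,.1959,.3181]]
q4=[[-2e-4,.2118,.9773,-1e-3],[6e-4,.0081,1,-.0014],[0,-.1048,.9945,0],[.0044,-.1091,.994,-.0009],[-.0008,-.1078,.9942,.0004],[0,.0792,.9969,0]]
def fk(q,p):
    d1,d3,a3,d5,a5,a6,d7=p[:7]
    z=lambda t:R.from_euler('z',t); y=lambda t:R.from_euler('y',t)
    M=z(q[0]); x=np.array([0,0,d1]); M=M*y(q[1])*z(q[2])
    x=x+M.apply([a3,0,d3]); M=M*y(q[3]); x=x+M.apply([a5,0,0]); M=M*z(q[4]); x=x+M.apply([0,0,d5]); M=M*y(q[5]); x=x+M.apply([a6,0,d7]); M=M*z(q[6]+p[7]); return x,M
def res(p):
    o=[]
    for q,t,k in zip(Q,T,q4):
        x,M=fk(q,p); o+=list((x-t)*10); k=R.from_quat([k[1],k[2],k[3],k[0]]); o+=list((k.inv()*M).as_rotvec())
    return np.array(o)
if __name__=='__main__':
    for off in (0,np.pi,np.pi/2,-np.pi/2):
        s=least_squares(res,[.3,.35,0,.35,0,0,.25,off]); print(off,s.cost,s.x.round(3)); print(s.fun.reshape(-1,6).round(3)[:, :])
E
python3 fk.py
```

```text
0 58.706614545900145 [56.877  0.687  2.387  2.541  0.211  4.364 54.926 -1.582]
[[-1.654e+00 -7.571e+00 -3.140e-01 -4.000e-03  0.000e+00 -8.640e-01]
 [-7.810e-01 -2.790e-01  1.160e+00 -7.000e-03 -2.000e-03 -5.200e-02]
 [-4.719e+00  3.090e-01  6.650e-01  4.000e-03  3.000e-03  4.060e-01]
 [-2.450e-01  1.391e+00 -9.150e-01  2.000e-03  1.000e-03  4.230e-01]
 [-2.416e+00  4.335e+00 -7.850e-01 -4.000e-03 -3.000e-03  4.140e-01]
 [-5.550e-01 -1.623e+00  1.880e-01 -3.000e-03 -4.000e-03 -3.270e-01]]
3.141592653589793 58.70661454590291 [56.877  0.687  2.387  2.541  0.211  4.364 54.926  4.702]
[[-1.654e+00 -7.571e+00 -3.140e-01 -4.000e-03  0.000e+00 -8.640e-01]
 [-7.810e-01 -2.790e-01  1.160e+00 -7.000e-03 -2.000e-03 -5.200e-02]
 [-4.719e+00  3.090e-01  6.650e-01  4.000e-03  3.000e-03  4.060e-01]
 [-2.450e-01  1.391e+00 -9.150e-01  2.000e-03  1.000e-03  4.230e-01]
 [-2.416e+00  4.335e+00 -7.850e-01 -4.000e-03 -3.000e-03  4.140e-01]
 [-5.550e-01 -1.623e+00  1.880e-01 -3.000e-03 -4.000e-03 -3.270e-01]]
1.5707963267948966 80.50313200422441 [56.877  0.687  2.387  2.541  0.211  4.364 54.926  1.56 ]
[[
[... 223 characters left out ...]
1e+00 -9.150e-01 -1.000e-03  3.000e-03 -2.718e+00]
 [-2.416e+00  4.335e+00 -7.850e-01  5.000e-03 -6.000e-03 -2.728e+00]
 [-5.550e-01 -1.623e+00  1.880e-01 -6.000e-03  4.000e-03  2.815e+00]]
-1.5707963267948966 58.70661454590152 [56.877  0.687  2.387  2.541  0.211  4.364 54.926 -1.582]
[[-1.654e+00 -7.571e+00 -3.140e-01 -4.000e-03  0.000e+00 -8.640e-01]
 [-7.810e-01 -2.790e-01  1.160e+00 -7.000e-03 -2.000e-03 -5.200e-02]
 [-4.719e+00  3.090e-01  6.650e-01  4.000e-03  3.000e-03  4.060e-01]
 [-2.450e-01  1.391e+00 -9.150e-01  2.000e-03  1.000e-03  4.230e-01]
 [-2.416e+00  4.335e+00 -7.850e-01 -4.000e-03 -3.000e-03  4.140e-01]
 [-5.550e-01 -1.623e+00  1.880e-01 -3.000e-03 -4.000e-03 -3.270e-01]]
```

```bash
cat >> fk.py <<'E'
E
python3 - <<'E'
import fk,itertools,numpy as np
from scipy.optimize import least_squares
base=[list(q) for q in fk.Q]; best=[]
for s in itertools.product([1,-1],repeat=3):
    fk.Q=[[-q[0],q[1],s[0]*q[2],q[3],s[1]*q[4],q[5],s[2]*q[6]] for q in base]
    for off in (0,np.pi/2,np.pi,-np.pi/2):
        r=least_squares(fk.res,[.3,.35,0,.35,0,0,.25,off]); best.append((r.cost,s,r.x.round(4).tolist(),r.fun))
best.sort(key=lambda a:a[0]); print(best[0][:3],best[1][:3]); print(best[0][3].reshape(-1,6).round(3))
E
```

```text
(np.float64(0.012166196561499894), (-1, -1, -1), [-0.3206, 0.5854, 0.0094, 0.461, -0.0776, 0.0709, -0.2274, 1.5673]) (np.float64(0.012166196561499946), (-1, -1, -1), [-0.3206, 0.5854, 0.0094, 0.461, -0.0776, 0.0709, -0.2274, 1.5673])
[[ 0.103  0.014 -0.006  0.     0.    -0.004]
 [-0.013 -0.013  0.017  0.002 -0.002  0.005]
 [ 0.006  0.044  0.002 -0.005  0.002 -0.   ]
 [ 0.018  0.065 -0.013 -0.004  0.    -0.   ]
 [ 0.002  0.01  -0.019  0.006 -0.002  0.004]
 [-0.051  0.051  0.019  0.002 -0.005 -0.004]]
```

```bash
cat > ik.py <<'E'
import fk,numpy as np
from scipy.optimize import least_squares
from scipy.spatial.transform import Rotation as R
S=np.array([-1,1,-1,1,-1,1,-1]); fk.Q=[list(S*np.array(q)) for q in fk.Q]
lo=np.array([-2.88,-.31,-1.54,.2,-1.41,.19,-2.57]);hi=np.array([2.88,2.03,1.56,2.42,4.55,2.02,2.57])
def model(d7):
    f=lambda p:fk.res([d7-.093+p[0],*p[1:6],d7,p[6]])
    s=least_squares(f,[0,.5,0,.46,-.08,.07,1.57]); p=s.x; return [d7-.093+p[0],*p[1:6],d7,p[6]],s.cost
def ik(P,t,M,q0):
    def f(q):
        x,N=fk.fk(S*q,P); return np.r_[(x-t)*10,(M.inv()*N).as_rotvec()*3,(q-q0)*.01]
    return least_squares(f,q0,bounds=(lo,hi))
def toolrot(yaw,tilt): # board-frame tool
    B=R.from_euler('z',yaw,degrees=True)*R.from_euler('y',-tilt,degrees=True)
    return B*R.from_matrix(np.array([[-1,0,0],[0,1,0],[0,0,-1.]]))
E
python3 - <<'E'
from ik import *
q0=np.array([-.14,.49,-.29,1.48,.15,1.19,.96])
for d7 in (.38,.41,.44):
    P,c=model(d7); print(np.round(P,3),c)
    for name,o,yaw,tilt,d in [('app',(.6004,.1921,.06),-10.3,28,.16),('grasp',(.6004,.1921,.06),-10.3,28,.073),('h28',(.6314-.03,-.173,.085),12.3,28,.073),('h20',(.62,-.17,.075),12.3,20,.073),('h0',(.6314,-.1668,.052),12.3,0,.073)]:
        M=toolrot(yaw,tilt); B=R.from_euler('z',yaw,degrees=True)*R.from_euler('y',-tilt,degrees=True)
        t=np.array(o)+B.apply([0,0,d]); qq=q0 if name[0]!='h' else np.array([.43,.41,-.26,1.63,.11,1.12,1.92])
        s=ik(P,t,M,qq); print(name,t.round(3),s.x.round(2),np.abs(s.fun[:6]).max().round(4))
E
```

```text
[ 0.313  0.586  0.036  0.486 -0.071  0.116  0.38   1.567] 0.014707100572996042
app [0.526 0.206 0.201] [-0.74  0.21 -0.05  2.31  0.93  0.52 -0.2 ] 0.0004
grasp [0.567 0.198 0.124] [-1.16  0.42  0.71  2.2   0.19  0.24  0.66] 0.0002
h28 [ 0.568 -0.18   0.149] [ 1.2   0.4  -0.86  2.19  0.03  0.29  2.2 ] 0.0001
h20 [ 0.596 -0.175  0.144] [ 0.8   0.4  -0.5   2.04 -0.    0.44  2.15] 0.0001
h0 [ 0.631 -0.167  0.125] [ 0.38  0.61 -0.22  1.71  0.16  0.84  1.88] 0.0
[ 0.345  0.586  0.037  0.487 -0.071  0.118  0.41   1.567] 0.01496431060635543
app [0.526 0.206 0.201] [-0.75  0.2  -0.09  2.35  0.97  0.53 -0.28] 0.0004
grasp [0.567 0.198 0.124] [-1.21  0.42  0.75  2.23  0.17  0.23  0.67] 0.0002
h28 [ 0.568 -0.18   0.149] [ 1.25  0.4  -0.9   2.21  0.04  0.28  2.2 ] 0.0001
h20 [ 0.596 -0.175  0.144] [ 0.83  0.4  -0.51  2.06 -0.    0.44  2.17] 0.0001
h0 [ 0.631 -0.167  0.125] [ 0.38  0.61 -0.22  1.71  0.16  0.85  1.88] 0.0
[ 0.376  0.586  0.039  0.488 -0.071  0.12   0.44   1.567] 0.015233919067818496
app [0.526 0.206 0.201] [-0.75  0.2  -0.13  2.38  1.    0.54 -0.36] 0.0004
grasp [0.567 0.198 0.124] [-1.26  0.42  0.79  2.25  0.15  0.22  0.67] 0.0002
h28 [ 0.568 -0.18   0.149] [ 1.3   0.4  -0.93  2.23  0.05  0.27  2.21] 0.0002
h20 [ 0.596 -0.175  0.144] [ 0.86  0.39 -0.53  2.08 -0.01  0.43  2.18] 0.0001
h0 [ 0.631 -0.167  0.125] [ 0.38  0.61 -0.22  1.71  0.16  0.85  1.88] 0.0
```

The tilted poses are reachable, but joint 6 gets close to its limit at 28°. The pads press on flat sink sides, so I'll grip at 14° tool tilt, which leaves margin both here and at the holder.

Emit:
send_rows(delta_pos=[[-0.53,0.03,-0.7],[-0.53,0.03,-0.75],[-0.53,0.03,-0.75],[-0.53,0.03,-0.75],[-0.51,0.01,-0.75]], angular=[[0,0,-0.21],[-0.1,-0.57,0],[-0.1,-0.57,0],[-0.11,-0.58,0],[-0.11,-0.576,0]])

```text
time_s: 13.13
tool_pos: [0.5579, 0.1969, 0.2068]
tcp_rot: [0.123, 0.092, 0.988, -0.01]
force: [0.5, 0.2, -1.1]
grip_width: 0.818
```

Emit:
send_rows(delta_pos=[[0,0,0],[0,0,0],[0,0,0]], angular=[[0,0,0],[0,0,0],[0,0,0]])

```text
time_s: 13.38
tool_pos: [0.5596, 0.1977, 0.2081]
tcp_rot: [0.122, 0.092, 0.988, -0.011]
force: [0.5, -0.0, 1.5]
grip_width: 0.816
```

```bash
python3 look.py w8; cat > tgt.py <<'E'
import numpy as np,sys
from h import r
from scipy.spatial.transform import Rotation as R
def cur():
    s=r.read_state(); q=s['tcp_rot']; return np.array(s['tool_pos']),R.from_quat([q[1],q[2],q[3],q[0]]),s
def toolrot(yaw,tilt):
    B=R.from_euler('z',yaw,degrees=True)*R.from_euler('y',-tilt,degrees=True)
    return B*R.from_matrix(np.array([[-1,0,0],[0,1,0],[0,0,-1.]]))
def go(t,yaw,tilt):
    p,M,s=cur(); rv=(toolrot(yaw,tilt)*M.inv()).as_rotvec(degrees=True)/6
    print('pos u',((np.array(t)-p)/.03).round(3),'ang u',rv.round(3),'q',s['qpos'].round(2),'tool',p.round(4))
if __name__=='__main__': a=[float(v) for v in sys.argv[1:]]; go(a[:3],a[3],a[4])
E
python3 tgt.py .5767 .1964 .1294 -10.34 14
```

```text
13.3833 [0.5596 0.1977 0.2081] [ 0.1221  0.0916  0.9882 -0.0106] 0.014
qpos [-0.28  0.38 -0.21  1.94  0.37  0.66  0.64] F [ 0.53 -0.02  1.46] [0.09 0.23 0.04] grip 74.9
pos u [ 0.54  -0.05  -2.643] ang u [-0.018  0.028  0.046] q [-0.28  0.38 -0.21  1.93  0.37  0.66  0.64] tool [0.5605 0.1979 0.2087]
```

View pics/w8.png

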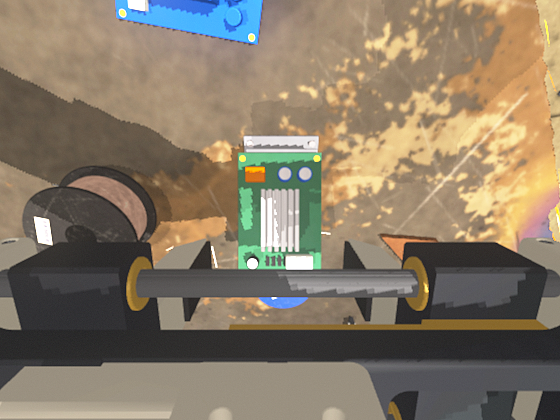

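The board is squarely between the fingers (sink at 262–300, 190–250). I'll descend.

Emit:
send_rows(delta_pos=[[0.13,-0.02,-0.6],[0.13,-0.02,-0.65],[0.13,-0.01,-0.65],[0.1,0,-0.45],[0,0,-0.2]], angular=[[0,0,0],[0,0,0],[0,0,0],[0,0,0],[0,0,0]])

```text
time_s: 13.85
tool_pos: [0.5751, 0.1957, 0.1298]
tcp_rot: [0.122, 0.092, 0.988, -0.011]
force: [-0.4, -0.5, -0.6]
grip_width: 0.817
```

Emit:
send_rows(delta_pos=[[0,0,0],[0,0,0],[0,0,0]], angular=[[0,0,0],[0,0,0],[0,0,0]])

```text
time_s: 14.1
tool_pos: [0.5741, 0.1969, 0.1319]
tcp_rot: [0.122, 0.091, 0.988, -0.01]
force: [-0.6, -0.1, 0.4]
grip_width: 0.819
```

```bash
python3 tgt.py .5767 .1964 .1294 -10.34 14; python3 look.py w9; python3 -c "
from h import *
cam('side','s9.png')
i=cv2.imread('pics/s9.png');cv2.imwrite('pics/s9z.png',cv2.resize(i[180:320,220:360],None,fx=4,fy=4,interpolation=cv2.INTER_CUBIC))"
```

```text
pos u [ 0.085 -0.016 -0.084] ang u [-0.017  0.022  0.035] q [-0.32  0.52 -0.16  1.95  0.45  0.52  0.57] tool [0.5741 0.1969 0.1319]
14.1 [0.5741 0.1969 0.1319] [ 0.1224  0.0914  0.9882 -0.0103] 0.008
qpos [-0.32  0.52 -0.16  1.95  0.45  0.52  0.57] F [-0.58 -0.07  0.42] [0.04 0.29 0.05] grip 75.2
```

View pics/s9z.png

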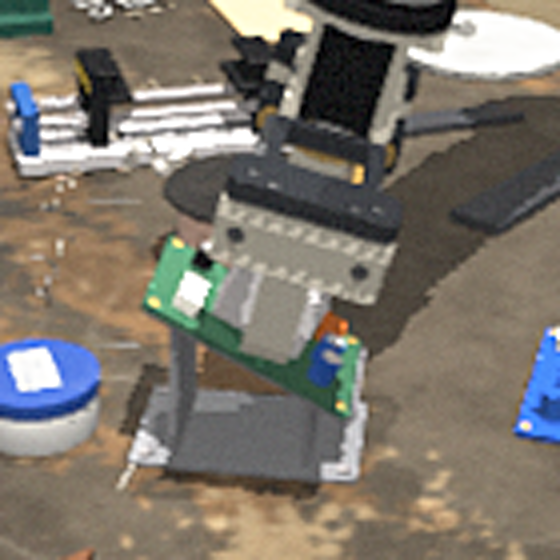

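View pics/w9.png

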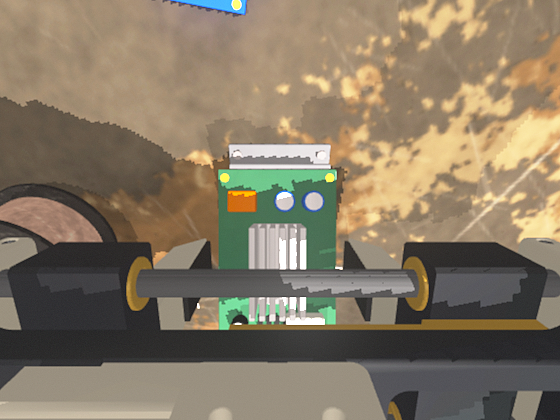

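Emit:
send_rows(delta_pos=[[0.08,0,-0.06],[0,0,0],[0,0,0],[0,0,0],[0,0,0]], angular=[[0,0,0],[0,0,0],[0,0,0],[0,0,0],[0,0,0]], grip=10)

```text
time_s: 14.62
tool_pos: [0.5753, 0.1966, 0.1288]
tcp_rot: [0.121, 0.091, 0.988, -0.011]
force: [-0.6, 0.6, 0.4]
grip_width: 0.504
```

Emit:
send_rows(delta_pos=[[0,0,0],[0,0,0],[0,0,0],[0,0,0],[0,0,0]], angular=[[0,0,0],[0,0,0],[0,0,0],[0,0,0],[0,0,0]])

```text
time_s: 15.03
tool_pos: [0.5753, 0.1967, 0.1287]
tcp_rot: [0.121, 0.091, 0.988, -0.011]
force: [0.0, -0.6, 0.2]
grip_width: 0.304
```

```bash
python3 look.py w10; python3 tgt.py .5767 .1964 .1294 -10.34 14
```

```text
15.0333 [0.5753 0.1967 0.1287] [ 0.1214  0.091   0.9884 -0.0108] 0.001
qpos [-0.32  0.53 -0.15  1.94  0.45  0.52  0.57] F [ 0.03 -0.62  0.17] [-0.02  0.32  0.09] grip 27.9
pos u [ 0.048 -0.009  0.023] ang u [-0.006  0.     0.029] q [-0.32  0.53 -0.15  1.94  0.45  0.52  0.57] tool [0.5753 0.1967 0.1287]
```

View pics/w10.png

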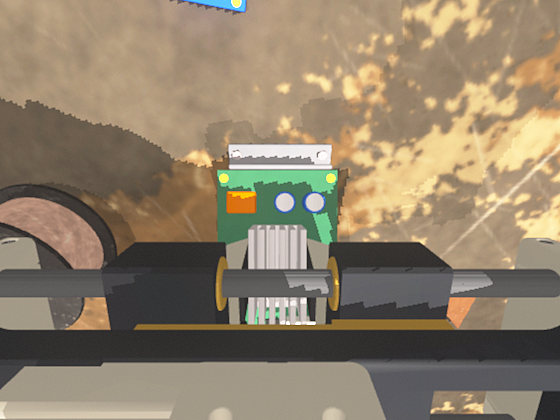

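Gripped at 27.9 mm, which is the sink width. I'll lift along the board normal.

Emit:
send_rows(delta_pos=[[-0.09,0.02,0.18],[-0.18,0.03,0.35],[-0.28,0.05,0.53],[-0.28,0.05,0.6],[-0.2,0,0.8]], angular=[[0,0,0],[0,0,0],[0,0,0],[0,0,0],[0,0,0]])

```text
time_s: 15.5
tool_pos: [0.5419, 0.2012, 0.2023]
tcp_rot: [0.12, 0.09, 0.989, -0.012]
force: [0.3, 0.3, -1.8]
grip_width: 0.308
```

Emit:
send_rows(delta_pos=[[0,0,0.7],[0,0,0.4],[0,0,0],[0,0,0]], angular=[[0,0,0],[0,0,0],[0,0,0],[0,0,0]])

```text
time_s: 15.83
tool_pos: [0.5446, 0.2011, 0.2362]
tcp_rot: [0.122, 0.091, 0.988, -0.011]
force: [0.1, 0.0, -2.2]
grip_width: 0.301
```

```bash
python3 look.py w11; python3 -c "
from h import *
cam('side','s11.png')
cam('scene','sc11.png')"
```

```text
15.8333 [0.5446 0.2011 0.2362] [ 0.1221  0.0912  0.9883 -0.0105] 0.035
qpos [-0.28  0.33 -0.23  1.94  0.35  0.71  0.65] F [ 0.11  0.01 -2.17] [ 0.08  0.39 -0.02] grip 27.6
```

View pics/w11.png

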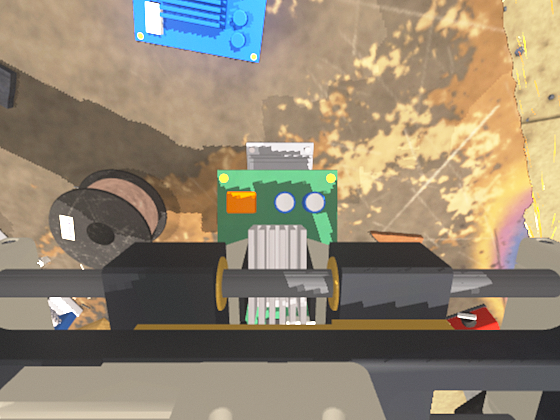

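View pics/s11.png

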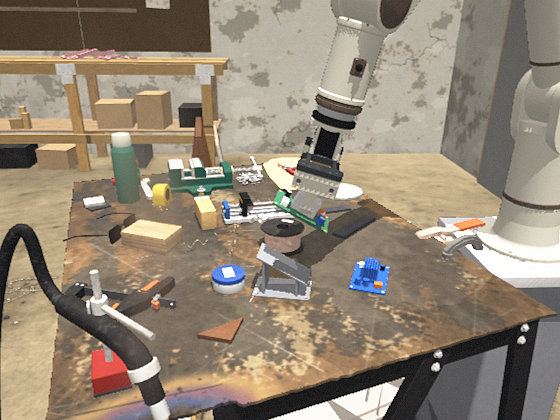

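```bash
cat > tb.py <<'E'
from h2 import *
from scipy.spatial.transform import Rotation as R
def T(M,t): A=np.eye(4);A[:3,:3]=M.as_matrix();A[:3,3]=t;return A
B0=T(R.from_euler('z',-10.34,degrees=True)*R.from_euler('y',-28,degrees=True),[.6004,.1921,.060])
q=[0.1214,0.091,0.9884,-0.0108]
TT=T(R.from_quat([q[1],q[2],q[3],q[0]]),[.5753,.1967,.1287])
TB=np.linalg.inv(TT)@B0
E
python3 - <<'E'
from tb import *
print('board in tool',(TB[:3,3]*1000).round(1),R.from_matrix(TB[:3,:3]@np.diag([-1,1,-1])).as_rotvec(degrees=True).round(2))
for n,t,q in [('w10',None,None),('w11',[.5446,.2011,.2362],[.1221,.0912,.9883,-.0105])]:
    c=ld(n)
    A=TT if t is None else T(R.from_quat([q[1],q[2],q[3],q[0]]),t)
    for k in [(-.055,-.035,.004),(-.055,.035,.004),(-.023,-.014,.036),(-.023,.014,.036)]: print(n,proj(c,(A@TB@np.array([*k,1]))[:3])[0].round(1))
E
python3 -c "
import cv2
for n in ('w10','w11'):
    i=cv2.imread(f'pics/{n}.png')[155:255,200:360]; cv2.imwrite(f'pics/{n}z.png',cv2.resize(i,None,fx=4,fy=4,interpolation=cv2.INTER_CUBIC))"
```

```text
board in tool [-8.1  0.  72.8] [ -0.02 -14.    -0.18]
w10 [217.2 171. ]
w10 [337.3 170.7]
w10 [248.2 230.6]
w10 [306.7 230.4]
w11 [217.2 171. ]
w11 [337.3 170.7]
w11 [248.2 230.6]
w11 [306.7 230.4]
```

View pics/w11z.png

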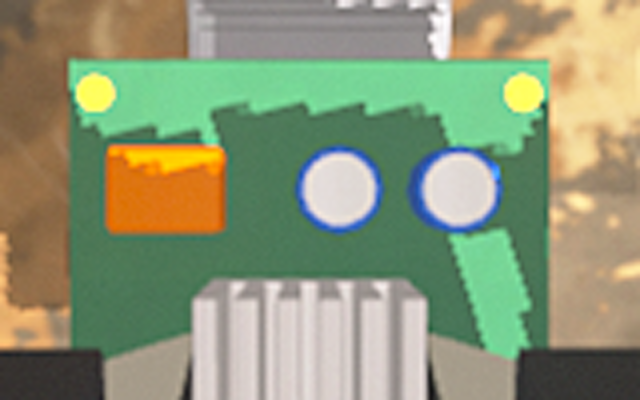

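View pics/w10z.png

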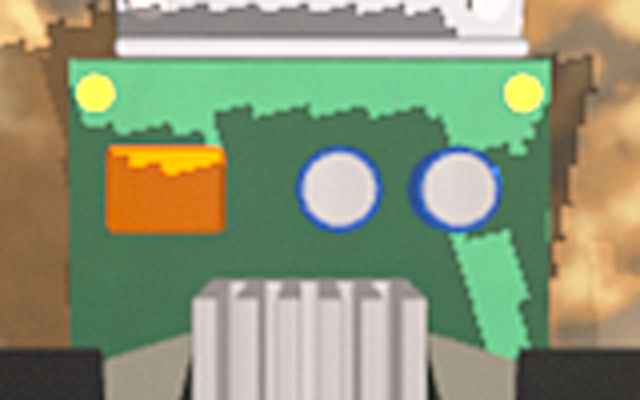

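```bash
cat > plan.py <<'E'
import sys
from tb import *
seat=np.array([.6314,-.1668,.052]); yaw=12.3
H=T(R.from_euler('z',yaw,degrees=True),[.6314,-.1668,0])
def tool(LX,LZ,th,Y=0):
    a=np.radians(th); O=np.array([LX+.055*np.cos(a),Y,LZ+.055*np.sin(a)])
    B=H@T(R.from_euler('y',-th,degrees=True),O); return B@np.linalg.inv(TB)
def state():
    s=r.read_state(); q=s['tcp_rot']; return T(R.from_quat([q[1],q[2],q[3],q[0]]),s['tool_pos']),s
def delta(A,B):
    return ((B[:3,3]-A[:3,3])/.03).round(3), (R.from_matrix(B[:3,:3]@A[:3,:3].T).as_rotvec(degrees=True)/6).round(3)
def where():
    A,s=state(); B=np.linalg.inv(H)@A@TB; e=R.from_matrix(B[:3,:3]).as_euler('zyx',degrees=True); th=-e[1]; L=B@np.array([-.055,0,0,1]); F=B@np.array([.055,0,0,1])
    Fh=H[:3,:3].T@s['force']
    print('t',s['time_s'].round(2),'O',(B[:3,3]*1e3).round(1),'L',(L[:3]*1e3).round(1),'F',(F[:3]*1e3).round(1),'yaw/th/roll',e.round(2),'force holder',Fh.round(1),'tq',s['torque'].round(2),'q',s['qpos'].round(2),'grip',round(s['grip_width']*91.8,1))
    return A
if __name__=='__main__':
    A=where(); 
    for w in sys.argv[1:]:
        B=tool(*[float(v)/(1e3 if i<2 else 1) for i,v in enumerate(w.split(','))][:3]); print(w,B[:3,3].round(4),*delta(A,B)); A=B
E
python3 plan.py -- 2>/dev/null; python3 plan.py=1 2>/dev/null; python3 plan.py " -35,130,20" " -35,75,20" " -35,53.5,20" " -50,53.5,20" " -60,53.2,15" " -70,53,10" " -70,52.5,0" " -55,52.5,0"
```

```text
Traceback (most recent call last):
  File "plan.py", line 18, in <module>
    A=where();
  File "plan.py", line 15, in where
    print('t',s['time_s'].round(2),'O',(B[:3,3]*1e3).round(1),'L',(L[:3]*1e3).round(1),'F',(F[:3]*1e3).round(1),'yaw/th/roll',e.round(2),'force holder',Fh.round(1),'tq',s['torque'].round(2),'q',s['qpos'].round(2),'grip',round(s['grip_width']*91.8,1))
              ^^^^^^^^^^^^^^^^^
AttributeError: 'float' object has no attribute 'round'
```

```bash
sed -i "s/s\['time_s'\].round(2)/round(float(s['time_s']),2)/" plan.py; python3 plan.py " -35,130,20" " -35,75,20" " -35,53.5,20" " -50,53.5,20" " -60,53.2,15" " -70,53,10" " -70,52.5,0" " -55,52.5,0"
```

```text
t 15.98 O [ 15.8 367.7 165.1] L [-29.1 386.4 139.4] F [ 60.7 349.  190.8] yaw/th/roll [-25.27 -25.51 -11.6 ] force holder [ 0.   0.4 -1.9] tq [0.07 0.44 0.02] q [-0.28  0.33 -0.23  1.95  0.35  0.71  0.65] grip 27.7
 -35,130,20 [ 0.6323 -0.1666  0.2204] [  2.959 -12.236  -0.45 ] [-0.005  1.32   3.77 ]
 -35,75,20 [ 0.6323 -0.1666  0.1654] [ 0.     0.    -1.833] [0. 0. 0.]
 -35,53.5,20 [ 0.6323 -0.1666  0.1439] [ 0.     0.    -0.717] [0. 0. 0.]
 -50,53.5,20 [ 0.6177 -0.1698  0.1439] [-0.489 -0.107  0.   ] [0. 0. 0.]
 -60,53.2,15 [ 0.6155 -0.1702  0.1401] [-0.074 -0.016 -0.126] [-0.178  0.814 -0.   ]
 -70,53,10 [ 0.613  -0.1708  0.1358] [-0.084 -0.018 -0.145] [-0.178  0.814  0.   ]
 -70,52.5,0 [ 0.6262 -0.1679  0.1251] [ 0.443  0.097 -0.355] [-0.355  1.628 -0.   ]
 -55,52.5,0 [ 0.6409 -0.1647  0.1251] [0.489 0.107 0.   ] [0. 0. 0.]
```

Emit:
send_rows(delta_pos=[[0.2,-0.6,0.1],[0.22,-0.9,0.1],[0.22,-0.95,0.1],[0.22,-0.95,0],[0.22,-0.95,0]], angular=[[0,0.1,0.28],[0,0.1,0.28],[0,0.1,0.28],[0,0.1,0.28],[0,0.1,0.28]])

```text
time_s: 16.4
tool_pos: [0.5764, 0.0693, 0.2431]
tcp_rot: [0.095, 0.017, 0.995, -0.004]
force: [0.6, 0.0, -1.5]
grip_width: 0.304
```

Emit:
send_rows(delta_pos=[[0.22,-0.95,0],[0.22,-0.95,0],[0.22,-0.95,0],[0.22,-0.95,0],[0.22,-0.95,0]], angular=[[0,0.1,0.28],[0,0.1,0.28],[0,0.1,0.28],[0,0.1,0.28],[0,0.1,0.28]])

```text
time_s: 16.82
tool_pos: [0.6092, -0.0735, 0.2427]
tcp_rot: [0.068, -0.056, 0.996, 0.003]
force: [0.0, 0.2, -2.1]
grip_width: 0.302
```

Emit:
send_rows(delta_pos=[[0.22,-0.9,0],[0.22,-0.85,-0.1],[0.2,-0.8,-0.2],[0.13,-0.58,-0.2],[0,0,0]], angular=[[0,0.1,0.28],[0,0.1,0.28],[0,0.1,0.28],[0,0,0.13],[0,0,0]])

```text
time_s: 17.23
tool_pos: [0.6314, -0.1724, 0.2258]
tcp_rot: [0.052, -0.102, 0.993, 0.006]
force: [-0.4, -1.3, -2.0]
grip_width: 0.301
```

```bash
python3 plan.py " -35,80,20"
```

```text
t 17.23 O [ 14.5  -5.6 154.2] L [-37.2  -5.2 135.4] F [ 66.2  -5.9 173. ] yaw/th/roll [ -0.4  -19.96  -0.11] force holder [-0.7 -1.1 -2. ] tq [-0.12  0.29 -0.04] q [ 0.44  0.51 -0.27  1.68  0.11  0.88  1.92] grip 27.7
 -35,80,20 [ 0.6323 -0.1666  0.1704] [ 0.031  0.194 -1.847] [-0.002 -0.008  0.062]
```

Emit:
send_rows(delta_pos=[[0.03,0.19,-0.4],[0,0,-0.7],[0,0,-0.5],[0,0,-0.25],[0,0,0]], angular=[[0,0,0.06],[0,0,0],[0,0,0],[0,0,0],[0,0,0]])

```text
time_s: 17.65
tool_pos: [0.6319, -0.1576, 0.1705]
tcp_rot: [0.051, -0.11, 0.993, 0.008]
force: [-1.4, -0.4, -2.4]
grip_width: 0.305
```

Emit:
send_rows(delta_pos=[[0,0,0],[0,0,0]], angular=[[0,0,0],[0,0,0]])

```text
time_s: 17.82
tool_pos: [0.6345, -0.1594, 0.1747]
tcp_rot: [0.055, -0.109, 0.993, 0.007]
force: [0.0, 0.4, -1.3]
grip_width: 0.303
```

```bash
python3 plan.py " -35,53.5,20"; python3 look.py w12; python3 -c "
from h import *
for n,b in(('side',(150,230,220,340)),('scene',(200,310,290,410))):
    cam(n,n+'12.png'); i=cv2.imread('pics/'+n+'12.png')[b[0]:b[1],b[2]:b[3]]; cv2.imwrite('pics/'+n+'12z.png',cv2.resize(i,None,fx=5,fy=5,interpolation=cv2.INTER_CUBIC))"
```

```text
t 17.82 O [ 20.7   6.7 103.2] L [-30.8   6.4  84.1] F [ 72.3   7.1 122.3] yaw/th/roll [  0.44 -20.32   0.21] force holder [ 0.1  0.3 -1.3] tq [-0.01  0.17 -0.02] q [ 0.42  0.57 -0.26  1.71  0.13  0.78  1.91] grip 27.9
 -35,53.5,20 [ 0.6323 -0.1666  0.1439] [-0.072 -0.239 -1.028] [-0.021  0.05  -0.069]
17.8167 [ 0.6345 -0.1594  0.1747] [ 0.0547 -0.109   0.9925  0.0067] 0.006
qpos [ 0.42  0.57 -0.26  1.71  0.13  0.78  1.91] F [ 0.02  0.35 -1.32] [-0.01  0.17 -0.02] grip 27.9
```

View pics/w12.png

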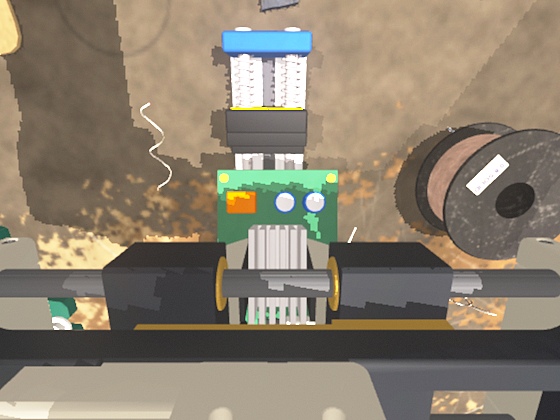

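View pics/side12z.png

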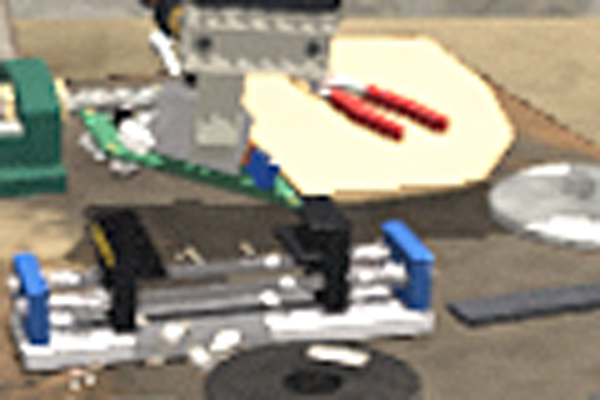

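View pics/scene12z.png

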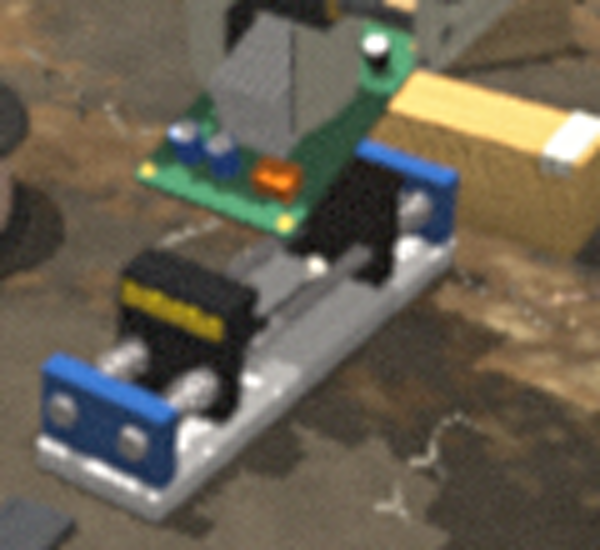

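The board is held as modelled, but it sits about 7 mm off in Y (board centre column 277, jaw 267), which matches the pose reading. I'll correct that while lowering and settle before each reading.

Emit:
send_rows(delta_pos=[[-0.07,-0.24,-0.2],[0,0,-0.3],[0,0,-0.3],[0,0,0],[0,0,0]], angular=[[-0.02,0.05,-0.07],[0,0,0],[0,0,0],[0,0,0],[0,0,0]])

```text
time_s: 18.38
tool_pos: [0.6308, -0.167, 0.1485]
tcp_rot: [0.05, -0.105, 0.993, 0.006]
force: [-0.4, 0.2, -2.7]
grip_width: 0.306
```

```bash
python3 plan.py " -35,53.5,20"
```

```text
t 18.38 O [14.8 -0.  76.9] L [-36.9   0.1  58.2] F [66.6 -0.1 95.5] yaw/th/roll [ -0.06 -19.8    0.09] force holder [-0.4  0.2 -2.7] tq [ 0.05  0.14 -0.  ] q [ 0.42  0.6  -0.25  1.72  0.14  0.74  1.9 ] grip 28.1
 -35,53.5,20 [ 0.6323 -0.1666  0.1439] [ 0.052  0.016 -0.154] [-0.01  -0.037  0.01 ]
```

Emit:
send_rows(delta_pos=[[0.03,0.01,-0.15],[0,0,0],[0,0,0]], angular=[[0,-0.03,0],[0,0,0],[0,0,0]])

```text
time_s: 18.63
tool_pos: [0.6327, -0.1667, 0.1454]
tcp_rot: [0.053, -0.105, 0.993, 0.006]
force: [-0.3, 0.4, -2.5]
grip_width: 0.305
```

```bash
python3 plan.py " -48,53.5,20"; python3 -c "
from h import *
for n,b in(('side',(150,230,220,340)),):
    cam(n,n+'13.png'); i=cv2.imread('pics/'+n+'13.png')[b[0]:b[1],b[2]:b[3]]; cv2.imwrite('pics/'+n+'13z.png',cv2.resize(i,None,fx=5,fy=5,interpolation=cv2.INTER_CUBIC))"
```

```text
t 18.63 O [17.1 -0.2 73.8] L [-34.6  -0.2  54.9] F [68.7 -0.3 92.7] yaw/th/roll [-4.00e-02 -2.01e+01 -1.00e-02] force holder [-0.2  0.4 -2.5] tq [0.03 0.21 0.03] q [ 0.42  0.61 -0.25  1.73  0.14  0.73  1.9 ] grip 28.0
 -48,53.5,20 [ 0.6196 -0.1693  0.1439] [-0.434 -0.087 -0.049] [-0.004  0.016  0.006]
```

View pics/side13z.png

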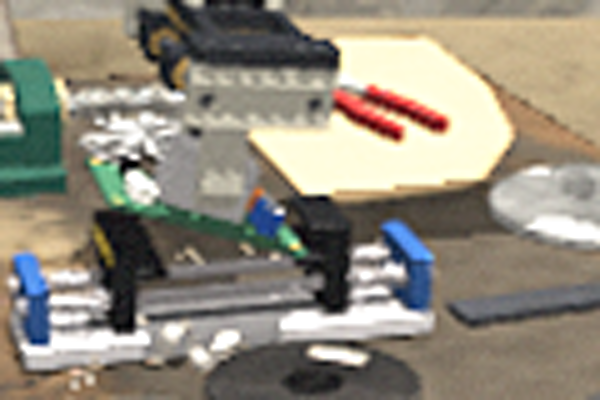

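The low edge is at the groove mouth. I'll slide it in.

Emit:
send_rows(delta_pos=[[-0.15,-0.03,-0.03],[-0.15,-0.03,-0.02],[-0.13,-0.03,0],[0,0,0],[0,0,0]], angular=[[0,0,0],[0,0,0],[0,0,0],[0,0,0],[0,0,0]])

```text
time_s: 19.1
tool_pos: [0.6194, -0.17, 0.1442]
tcp_rot: [0.053, -0.105, 0.993, 0.006]
force: [0.4, 0.3, -2.2]
grip_width: 0.306
```

```bash
python3 plan.py " -55,53.2,18" " -62,53.2,14" " -70,53,10"; python3 -c "
from h import *
for n,b in(('side',(150,230,220,340)),):
    cam(n,n+'14.png'); i=cv2.imread('pics/'+n+'14.png')[b[0]:b[1],b[2]:b[3]]; cv2.imwrite('pics/'+n+'14z.png',cv2.resize(i,None,fx=5,fy=5,interpolation=cv2.INTER_CUBIC))"
```

```text
t 19.1 O [ 3.5 -0.6 72.7] L [-48.2  -0.5  53.8] F [55.1 -0.7 91.6] yaw/th/roll [ -0.08 -20.11  -0.05] force holder [ 0.5  0.2 -2.2] tq [0.02 0.13 0.04] q [ 0.44  0.59 -0.25  1.76  0.14  0.71  1.91] grip 28.1
 -55,53.2,18 [ 0.6159 -0.1702  0.1423] [-0.119 -0.007 -0.065] [-0.071  0.344  0.013]
 -62,53.2,14 [ 0.615  -0.1704  0.1393] [-0.029 -0.006 -0.098] [-0.142  0.651 -0.   ]
 -70,53,10 [ 0.613  -0.1708  0.1358] [-0.068 -0.015 -0.119] [-0.142  0.651  0.   ]
```

View pics/side14z.png

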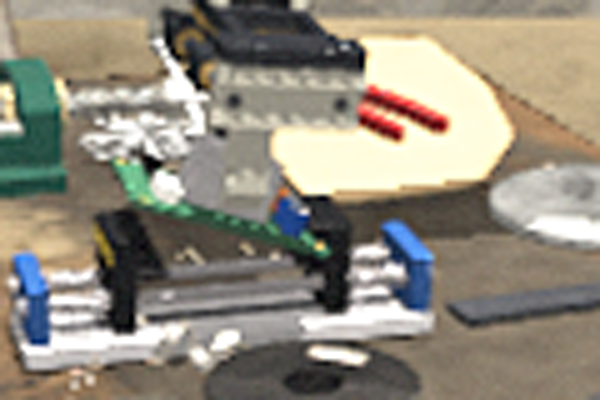

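The edge is inside the near jaw and the force is still nil. Pushing on.

Emit:
send_rows(delta_pos=[[-0.06,0,-0.03],[-0.06,-0.01,-0.03],[-0.01,0,-0.03],[0,0,0],[0,0,0]], angular=[[-0.04,0.17,0],[-0.04,0.17,0],[0,0.1,0],[0,0,0],[0,0,0]])

```text
time_s: 19.57
tool_pos: [0.617, -0.1699, 0.1418]
tcp_rot: [0.031, -0.105, 0.994, 0.004]
force: [3.3, -0.2, -0.1]
grip_width: 0.302
```

```bash
python3 plan.py  " -62,53.2,14" " -70,53,10"
```

```text
t 19.57 O [-2.1  0.1 69.6] L [-54.5   0.1  53.1] F [50.4  0.1 86.2] yaw/th/roll [ -0.03 -17.53   0.03] force holder [ 3.1 -0.9 -0.1] tq [-0.04 -0.74  0.11] q [ 0.41  0.61 -0.24  1.73  0.16  0.76  1.9 ] grip 27.7
 -62,53.2,14 [ 0.615  -0.1704  0.1393] [-0.067 -0.017 -0.082] [-0.131  0.573  0.004]
 -70,53,10 [ 0.613  -0.1708  0.1358] [-0.068 -0.015 -0.119] [-0.142  0.651  0.   ]
```

A force of 3.1 N is what a 3.5 mm jaw push should give. Continuing.

Emit:
send_rows(delta_pos=[[-0.04,-0.01,-0.04],[-0.03,-0.01,-0.03],[-0.03,-0.01,-0.05],[-0.04,-0.01,-0.06],[0,0,0]], angular=[[-0.07,0.28,0],[-0.06,0.29,0],[-0.07,0.32,0],[-0.07,0.33,0],[0,0,0]])

```text
time_s: 19.98
tool_pos: [0.6141, -0.1701, 0.136]
tcp_rot: [-0.034, -0.106, 0.994, -0.004]
force: [7.3, 1.5, -2.7]
grip_width: 0.3
```

Emit:
send_rows(delta_pos=[[0,0,0],[0,0,0]], angular=[[0,0,0],[0,0,0]])

```text
time_s: 20.15
tool_pos: [0.6138, -0.1702, 0.1362]
tcp_rot: [-0.033, -0.106, 0.994, -0.003]
force: [6.8, 0.7, -3.3]
grip_width: 0.304
```

```bash
python3 plan.py  " -70,53,10" " -70,53,5" " -70,52.5,0"; python3 look.py w15; python3 -c "
from h import *
for n,b in(('side',(150,230,220,340)),('scene',(200,310,290,410))):
    cam(n,n+'15.png'); i=cv2.imread('pics/'+n+'15.png')[b[0]:b[1],b[2]:b[3]]; cv2.imwrite('pics/'+n+'15z.png',cv2.resize(i,None,fx=5,fy=5,interpolation=cv2.INTER_CUBIC))"
```

```text
t 20.15 O [-14.7   0.4  63. ] L [-68.8   0.4  53.3] F [39.5  0.4 72.8] yaw/th/roll [  0.   -10.18   0.03] force holder [ 6.8 -0.8 -3.3] tq [ 0.24 -1.88  0.09] q [ 0.36  0.66 -0.2   1.65  0.19  0.91  1.86] grip 27.9
 -70,53,10 [ 0.613  -0.1708  0.1358] [-0.028 -0.019 -0.016] [-0.011  0.029 -0.   ]
 -70,53,5 [ 0.6198 -0.1693  0.131 ] [ 0.229  0.05  -0.159] [-0.178  0.814  0.   ]
 -70,52.5,0 [ 0.6262 -0.1679  0.1251] [ 0.214  0.047 -0.195] [-0.178  0.814 -0.   ]
20.15 [ 0.6138 -0.1702  0.1362] [-0.0331 -0.1055  0.9939 -0.0034] 0.005
qpos [ 0.36  0.66 -0.2   1.65  0.19  0.91  1.86] F [ 6.77  0.65 -3.3 ] [ 0.24 -1.88  0.09] grip 27.9
```

View pics/side15z.png

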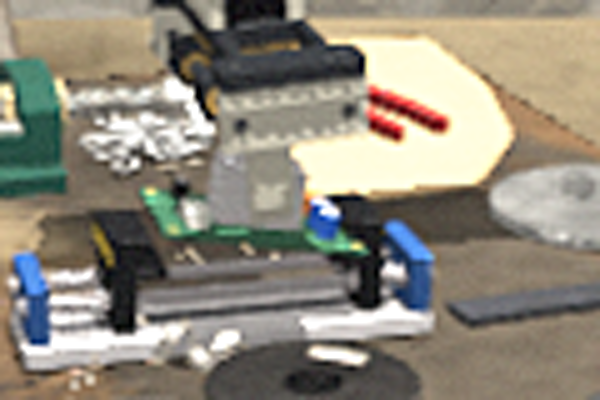

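View pics/scene15z.png

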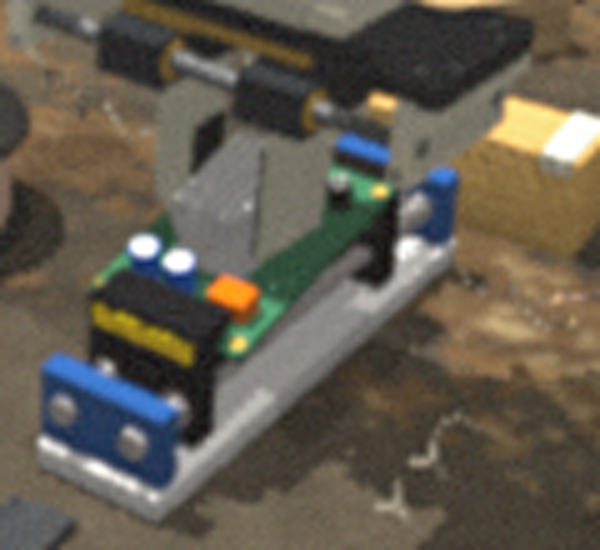

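View pics/w15.png

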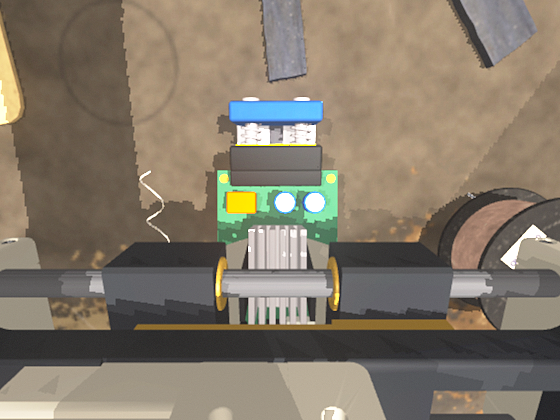

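The board hasn't slipped in the grip: the yellow dots are at the same pixels. The near jaw is out about 18–19 mm and the far edge at X≈39.5 clears the far lip at 43. Now I lower the far edge.

Emit:
send_rows(delta_pos=[[0.04,0,-0.05],[0.07,0.01,-0.05],[0.07,0.01,-0.05],[0,0,0],[0,0,0]], angular=[[-0.06,0.28,0],[-0.06,0.28,0],[-0.06,0.28,0],[0,0,0],[0,0,0]])

```text
time_s: 20.72
tool_pos: [0.6196, -0.1689, 0.1315]
tcp_rot: [-0.078, -0.106, 0.991, -0.008]
force: [7.2, 1.1, -3.0]
grip_width: 0.299
```

```bash
python3 plan.py  " -70,52.5,0"
```

```text
t 20.72 O [-15.3   0.5  58.2] L [-70.1   0.5  53.4] F [39.5  0.5 63.1] yaw/th/roll [ 0.03 -5.04  0.09] force holder [ 7.3 -0.5 -3. ] tq [ 0.43 -1.96  0.08] q [ 0.32  0.71 -0.18  1.57  0.21  1.02  1.83] grip 27.5
 -70,52.5,0 [ 0.6262 -0.1679  0.1251] [ 0.223  0.035 -0.211] [-0.193  0.818 -0.004]
```

Emit:
send_rows(delta_pos=[[0.07,0.01,-0.07],[0.07,0.01,-0.07],[0.08,0.01,-0.06],[0,0,0],[0,0,0]], angular=[[-0.06,0.27,0],[-0.06,0.27,0],[-0.07,0.28,0],[0,0,0],[0,0,0]])

```text
time_s: 21.13
tool_pos: [0.6261, -0.1674, 0.1256]
tcp_rot: [-0.121, -0.105, 0.987, -0.013]
force: [6.4, 1.9, -2.1]
grip_width: 0.302
```

```bash
python3 plan.py  " -60,52.5,0" " -55,52.3,0"; python3 look.py w16; python3 -c "
from h import *
for n,b in(('side',(150,230,220,340)),('scene',(200,310,290,410))):
    cam(n,n+'16.png'); i=cv2.imread('pics/'+n+'16.png')[b[0]:b[1],b[2]:b[3]]; cv2.imwrite('pics/'+n+'16z.png',cv2.resize(i,None,fx=5,fy=5,interpolation=cv2.INTER_CUBIC))"
```

```text
t 21.13 O [-15.    0.6  53. ] L [-70.    0.5  53. ] F [40.   0.6 53. ] yaw/th/roll [0.03 0.   0.06] force holder [ 6.7  0.4 -2.1] tq [ 0.7  -1.82 -0.02] q [ 0.29  0.77 -0.17  1.49  0.22  1.13  1.82] grip 27.7
 -60,52.5,0 [ 0.636  -0.1658  0.1251] [ 0.329  0.054 -0.016] [-0.01  -0.003 -0.006]
 -55,52.3,0 [ 0.6409 -0.1647  0.1249] [ 0.163  0.036 -0.007] [0. 0. 0.]
21.1333 [ 0.6261 -0.1674  0.1256] [-0.1212 -0.1051  0.987  -0.0128] 0.012
qpos [ 0.29  0.77 -0.17  1.49  0.22  1.13  1.82] F [ 6.4   1.85 -2.11] [ 0.7  -1.82 -0.02] grip 27.7
```

View pics/side16z.png

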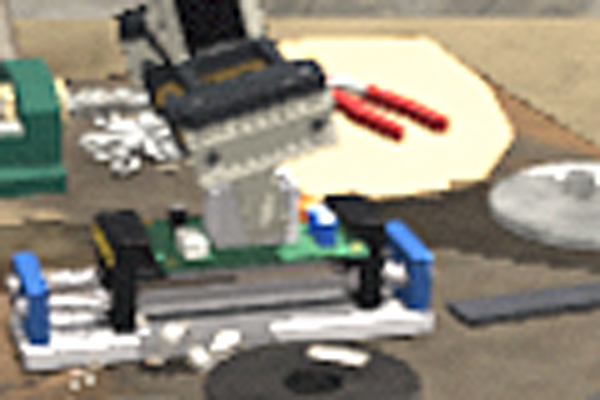

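View pics/scene16z.png

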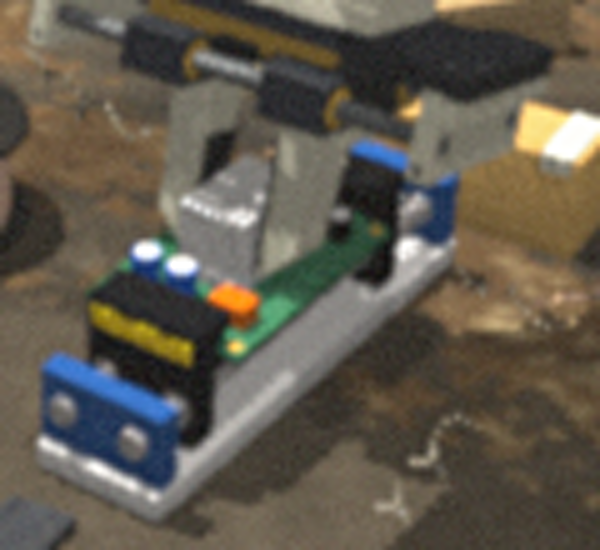

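The board is level with its far edge at the far groove mouth. I'll move it to the centre.

Emit:
send_rows(delta_pos=[[0.12,0.02,0],[0.13,0.02,-0.01],[0.13,0.02,-0.01],[0.11,0.03,0],[0,0,0]], angular=[[0,0,0],[0,0,0],[0,0,0],[0,0,0],[0,0,0]])

```text
time_s: 21.7
tool_pos: [0.6384, -0.166, 0.1245]
tcp_rot: [-0.124, -0.105, 0.987, -0.013]
force: [1.9, 2.3, -0.6]
grip_width: 0.302
```

Emit:
send_rows(delta_pos=[[0,0,0],[0,0,0]], angular=[[0,0,0],[0,0,0]])

```text
time_s: 21.87
tool_pos: [0.6379, -0.1664, 0.1245]
tcp_rot: [-0.124, -0.104, 0.987, -0.013]
force: [2.2, 2.8, -2.0]
grip_width: 0.304
```

```bash
python3 plan.py " -55,52.3,0"; python3 look.py w17; python3 -c "
from h import *
for n,b in(('side',(150,230,220,340)),('scene',(200,310,290,410))):
    cam(n,n+'17.png'); i=cv2.imread('pics/'+n+'17.png')[b[0]:b[1],b[2]:b[3]]; cv2.imwrite('pics/'+n+'17z.png',cv2.resize(i,None,fx=5,fy=5,interpolation=cv2.INTER_CUBIC))"
```

```text
t 21.87 O [-3.6 -1.  51.9] L [-58.6  -0.9  52.2] F [51.3 -1.  51.6] yaw/th/roll [-0.06  0.32  0.05] force holder [ 2.8  2.3 -2. ] tq [ 0.91 -0.82 -0.14] q [ 0.28  0.79 -0.16  1.45  0.22  1.15  1.81] grip 27.9
 -55,52.3,0 [ 0.6409 -0.1647  0.1249] [0.098 0.057 0.015] [ 0.003 -0.053  0.01 ]
21.8667 [ 0.6379 -0.1664  0.1245] [-0.1239 -0.1043  0.9867 -0.0131] 0.001
qpos [ 0.28  0.79 -0.16  1.45  0.22  1.15  1.81] F [ 2.21  2.8  -2.04] [ 0.91 -0.82 -0.14] grip 27.9
```

View pics/side17z.png

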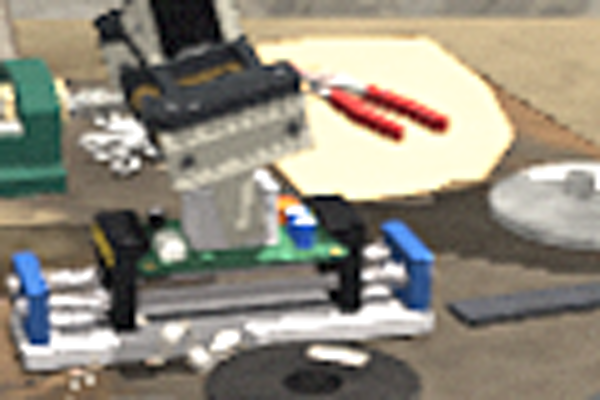

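View pics/w17.png

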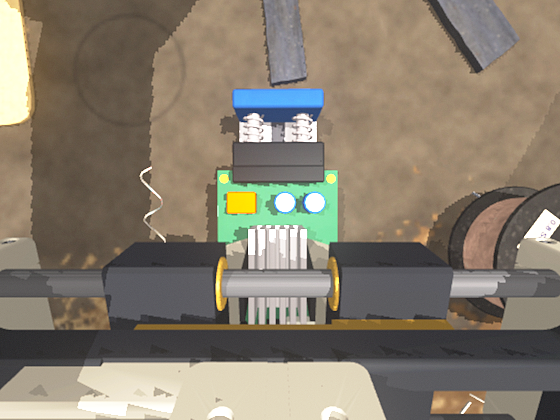

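Emit:
send_rows(delta_pos=[[0.05,0.03,0.01],[0.05,0.03,0],[0,0,0],[0,0,0],[0,0,0]], angular=[[0,-0.03,0],[0,-0.02,0],[0,0,0],[0,0,0],[0,0,0]])

```text
time_s: 22.43
tool_pos: [0.6408, -0.1659, 0.1248]
tcp_rot: [-0.121, -0.104, 0.987, -0.014]
force: [-0.5, 0.5, -4.1]
grip_width: 0.303
```

```bash
python3 plan.py " -55,52.3,0"
```

```text
t 22.43 O [-0.4 -1.3 52.1] L [-55.4  -1.2  52.2] F [54.6 -1.4 52.1] yaw/th/roll [-0.1   0.05 -0.11] force holder [-0.4  0.6 -4.1] tq [ 0.26 -0.45  0.11] q [ 0.28  0.79 -0.16  1.45  0.22  1.15  1.81] grip 27.8
 -55,52.3,0 [ 0.6409 -0.1647  0.1249] [0.003 0.041 0.006] [ 0.019 -0.005  0.017]
```

Emit:
send_rows(delta_pos=[[0,0.05,0],[0,0,0],[0,0,0],[0,0,0]], angular=[[0,0,0.02],[0,0,0],[0,0,0],[0,0,0]])

```text
time_s: 22.77
tool_pos: [0.6414, -0.1649, 0.1254]
tcp_rot: [-0.121, -0.105, 0.987, -0.015]
force: [0.1, -2.6, -2.9]
grip_width: 0.299
```

```bash
python3 plan.py " -55,52,0"; python3 look.py w18; python3 -c "
import cv2
i=cv2.imread('pics/w18.png')[80:260,190:360]; cv2.imwrite('pics/w18z.png',cv2.resize(i,None,fx=3.3,fy=3.3,interpolation=cv2.INTER_CUBIC))"
```

```text
t 22.77 O [ 0.4 -0.5 52.7] L [-54.6  -0.5  52.7] F [55.4 -0.5 52.7] yaw/th/roll [ 0.02 -0.02 -0.17] force holder [-0.5 -2.5 -2.9] tq [-0.54 -0.45  0.28] q [ 0.27  0.79 -0.16  1.45  0.22  1.15  1.81] grip 27.4
 -55,52,0 [ 0.6409 -0.1647  0.1246] [-0.016  0.006 -0.024] [ 0.026  0.009 -0.003]
22.7667 [ 0.6414 -0.1649  0.1254] [-0.1208 -0.1048  0.987  -0.0147] 0.002
qpos [ 0.27  0.79 -0.16  1.45  0.22  1.15  1.81] F [ 0.1  -2.57 -2.9 ] [-0.54 -0.45  0.28] grip 27.4
```

View pics/w18z.png

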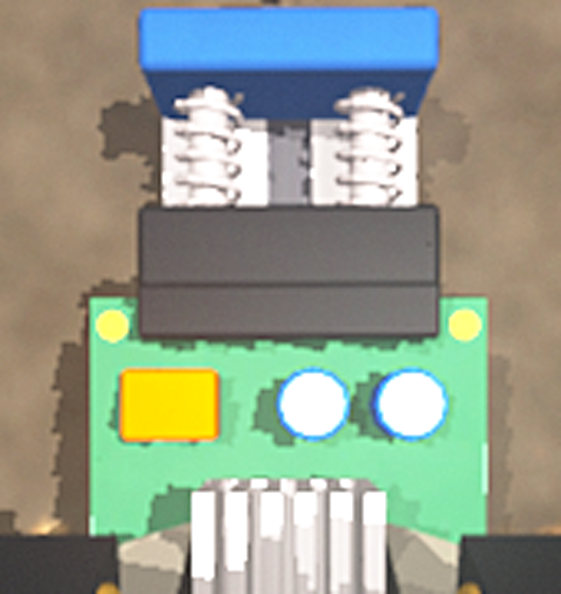

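Jaw and board centres coincide (both at column 289 in the crop) and the edges are square. Releasing.

Emit:
send_rows(delta_pos=[[-0.01,0,-0.02],[0,0,0],[0,0,0],[0,0,0],[0,0,0]], angular=[[0,0,0],[0,0,0],[0,0,0],[0,0,0],[0,0,0]])

```text
time_s: 23.23
tool_pos: [0.6412, -0.1638, 0.1248]
tcp_rot: [-0.121, -0.105, 0.987, -0.014]
force: [0.2, -3.2, -1.7]
grip_width: 0.306
```

Emit:
send_rows(delta_pos=[[0,0,0],[0,0,0],[0,0,0],[0,0,0],[0,0,0]], angular=[[0,0,0],[0,0,0],[0,0,0],[0,0,0],[0,0,0]], grip=48)

```text
time_s: 23.65
tool_pos: [0.6411, -0.1631, 0.1245]
tcp_rot: [-0.121, -0.105, 0.987, -0.014]
force: [-0.3, -0.1, 0.6]
grip_width: 0.524
```

```bash
python3 plan.py " -55,52,0"; python3 look.py w19; python3 -c "
import cv2
i=cv2.imread('pics/w19.png')[80:260,190:360]; cv2.imwrite('pics/w19z.png',cv2.resize(i,None,fx=3.3,fy=3.3,interpolation=cv2.INTER_CUBIC))"
```

```text
t 23.65 O [ 0.5  1.5 51.9] L [-54.5   1.4  51.9] F [55.5  1.5 51.9] yaw/th/roll [ 0.07 -0.02 -0.04] force holder [-0.3 -0.   0.6] tq [ 0.09 -0.21  0.01] q [ 0.27  0.79 -0.17  1.45  0.22  1.15  1.81] grip 48.1
 -55,52,0 [ 0.6409 -0.1647  0.1246] [-0.006 -0.053  0.004] [ 0.006  0.004 -0.012]
23.65 [ 0.6411 -0.1631  0.1245] [-0.1209 -0.1054  0.987  -0.0137] 0.004
qpos [ 0.27  0.79 -0.17  1.45  0.22  1.15  1.81] F [-0.3  -0.11  0.61] [ 0.09 -0.21  0.01] grip 48.1
```

View pics/w19z.png

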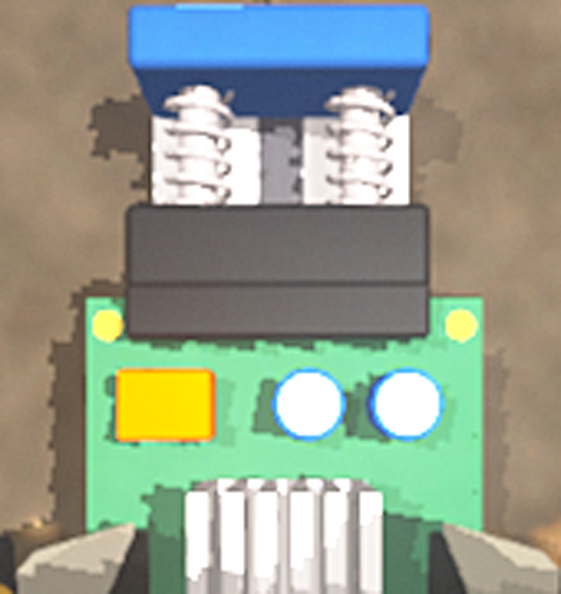

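After release the board sits about 1.5 mm off in +Y: the arm crept while the jaws' friction held the board. I'll put the gripper exactly on the holder's centre line, settle, then close and reopen so the fingers centre it.

Emit:
send_rows(delta_pos=[[0.01,-0.05,0],[0,0,0],[0,0,0],[0,0,0],[0,0,0]], angular=[[0,0,0],[0,0,0],[0,0,0],[0,0,0],[0,0,0]])

```text
time_s: 24.12
tool_pos: [0.6413, -0.1652, 0.1245]
tcp_rot: [-0.121, -0.105, 0.987, -0.014]
force: [0.6, -0.1, 0.1]
grip_width: 0.522
```

Emit:
send_rows(delta_pos=[[0,0,0],[0,0,0],[0,0,0],[0,0,0],[0,0,0]], angular=[[0,0,0],[0,0,0],[0,0,0],[0,0,0],[0,0,0]])

```text
time_s: 24.53
tool_pos: [0.6413, -0.1652, 0.1245]
tcp_rot: [-0.121, -0.105, 0.987, -0.014]
force: [0.4, 0.5, -1.0]
grip_width: 0.525
```

```bash
python3 plan.py " -55,52,0";python3 look.py w20; python3 -c "
import cv2
i=cv2.imread('pics/w20.png')[80:260,190:360]; cv2.imwrite('pics/w20z.png',cv2.resize(i,None,fx=3.3,fy=3.3,interpolation=cv2.INTER_CUBIC))"
```

```text
t 24.53 O [ 0.3 -0.7 51.9] L [-54.7  -0.7  51.9] F [55.3 -0.6 51.9] yaw/th/roll [ 0.05 -0.01 -0.08] force holder [ 0.5  0.4 -1. ] tq [ 0.06 -0.25 -0.01] q [ 0.28  0.79 -0.16  1.45  0.22  1.15  1.81] grip 48.2
 -55,52,0 [ 0.6409 -0.1647  0.1246] [-0.014  0.016  0.004] [ 0.012  0.005 -0.009]
24.5333 [ 0.6413 -0.1652  0.1245] [-0.1209 -0.1051  0.987  -0.014 ] 0.001
qpos [ 0.28  0.79 -0.16  1.45  0.22  1.15  1.81] F [ 0.42  0.48 -1.01] [ 0.06 -0.25 -0.01] grip 48.2
```

View pics/w20z.png

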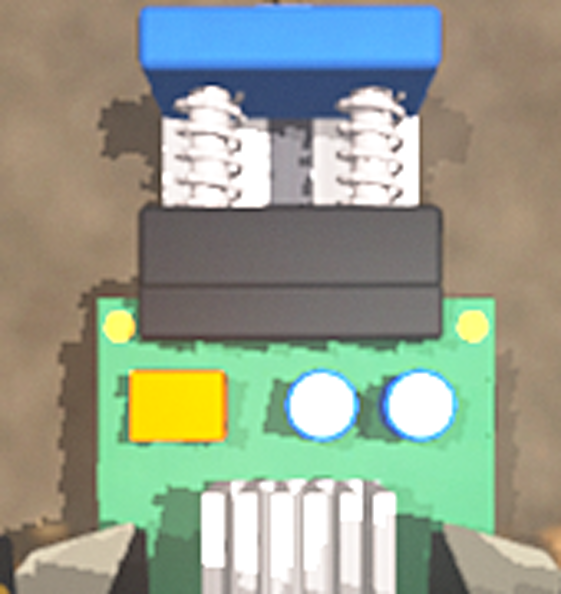

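Emit:
send_rows(delta_pos=[[0,0,0],[0,0,0],[0,0,0],[0,0,0],[0,0,0]], angular=[[0,0,0],[0,0,0],[0,0,0],[0,0,0],[0,0,0]], grip=10)

```text
time_s: 25.0
tool_pos: [0.6413, -0.1649, 0.1244]
tcp_rot: [-0.121, -0.105, 0.987, -0.014]
force: [-0.2, 1.4, 0.3]
grip_width: 0.3
```

Emit:
send_rows(delta_pos=[[0,0,0],[0,0,0],[0,0,0],[0,0,0],[0,0,0]], angular=[[0,0,0],[0,0,0],[0,0,0],[0,0,0],[0,0,0]])

```text
time_s: 25.42
tool_pos: [0.6413, -0.1649, 0.1245]
tcp_rot: [-0.121, -0.105, 0.987, -0.014]
force: [0.7, 1.6, -1.0]
grip_width: 0.302
```

```bash
python3 plan.py " -55,52,0";python3 look.py w21; python3 -c "
import cv2
i=cv2.imread('pics/w21.png')[80:260,190:360]; cv2.imwrite('pics/w21z.png',cv2.resize(i,None,fx=3.3,fy=3.3,interpolation=cv2.INTER_CUBIC))"
```

```text
t 25.42 O [ 0.3 -0.3 51.8] L [-54.7  -0.4  51.8] F [55.3 -0.2 51.8] yaw/th/roll [ 0.06 -0.01 -0.05] force holder [ 1.   1.4 -1. ] tq [ 0.47 -0.17 -0.16] q [ 0.28  0.79 -0.16  1.45  0.22  1.15  1.81] grip 27.7
 -55,52,0 [ 0.6409 -0.1647  0.1246] [-0.012  0.005  0.006] [ 0.008  0.003 -0.01 ]
25.4167 [ 0.6413 -0.1649  0.1245] [-0.121  -0.1052  0.987  -0.0137] 0.002
qpos [ 0.28  0.79 -0.16  1.45  0.22  1.15  1.81] F [ 0.66  1.62 -0.98] [ 0.47 -0.17 -0.16] grip 27.7
```

View pics/w21z.png

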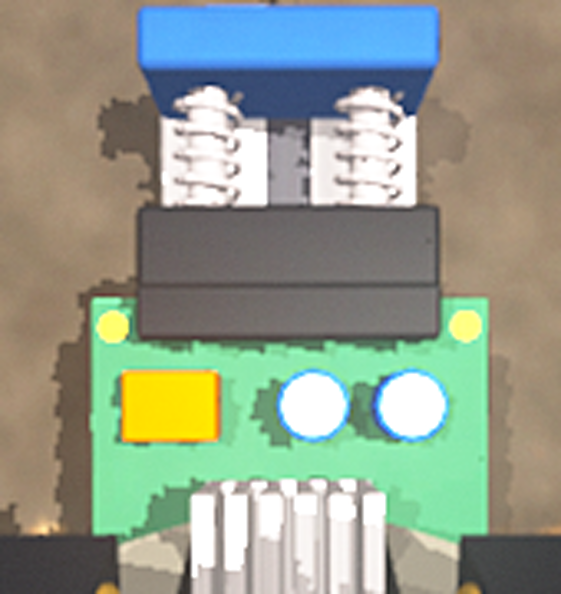

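Centred: jaw middle 288, board middle 290. Opening and backing off.

Emit:
send_rows(delta_pos=[[0,0,0],[0,0,0],[0,0,0],[0,0,0],[0,0,0]], angular=[[0,0,0],[0,0,0],[0,0,0],[0,0,0],[0,0,0]], grip=50)

```text
time_s: 25.88
tool_pos: [0.6414, -0.1656, 0.1247]
tcp_rot: [-0.121, -0.105, 0.987, -0.014]
force: [-0.5, -0.0, -0.3]
grip_width: 0.542
```

Emit:
send_rows(delta_pos=[[0.05,0.01,0.2],[0.1,0.02,0.4],[0.16,0.03,0.65],[0.2,0.04,0.85],[0.2,0.04,0.9]], angular=[[0,0,0],[0,0,0],[0,0,0],[0,0,0],[0,0,0]])

```text
time_s: 26.3
tool_pos: [0.6627, -0.1608, 0.216]
tcp_rot: [-0.121, -0.105, 0.987, -0.014]
force: [0.6, 0.2, 0.3]
grip_width: 0.543
```

Emit:
send_rows(delta_pos=[[0.1,0,0.9],[0.1,0,0.9],[0,0,0.5],[0,0,0],[0,0,0]], angular=[[0.09,-0.4,0],[0.1,-0.5,0],[0.1,-0.5,0],[0.1,-0.5,0],[0.1,-0.4,0]])

```text
time_s: 26.72
tool_pos: [0.67, -0.1611, 0.2876]
tcp_rot: [0.005, -0.106, 0.994, -0.002]
force: [-0.2, 0.4, -0.8]
grip_width: 0.544
```

Emit:
send_rows(delta_pos=[[0,0,0],[0,0,0]], angular=[[0,0,0],[0,0,0]])

```text
time_s: 26.88
tool_pos: [0.6684, -0.1615, 0.2851]
tcp_rot: [0.001, -0.105, 0.994, -0.002]
force: [0.2, -0.7, -0.0]
grip_width: 0.546
```

```bash
python3 look.py w22 board; python3 -c "
from h import *
for n,b in(('side',(150,230,220,340)),('scene',(200,310,290,410))):
    cam(n,n+'22.png'); i=cv2.imread('pics/'+n+'22.png')[b[0]:b[1],b[2]:b[3]]; cv2.imwrite('pics/'+n+'22z.png',cv2.resize(i,None,fx=5,fy=5,interpolation=cv2.INTER_CUBIC))"
```

```text
26.8833 [ 0.6684 -0.1615  0.2851] [ 0.0014 -0.1054  0.9944 -0.0016] 0.03
qpos [ 0.35  0.55 -0.22  1.46  0.13  1.14  1.89] F [ 0.21 -0.72 -0.03] [ 0.07  0.02 -0.01] grip 50.1
board [281.5 158.4] 0.86
  trace 0.66 6293 [array([279., 158.]), array([104.,  68.]), np.float64(90.0)]
  trace 0.58 149 [array([554.,  26.]), array([22., 10.]), np.float64(90.0)]
```

View pics/w22.png

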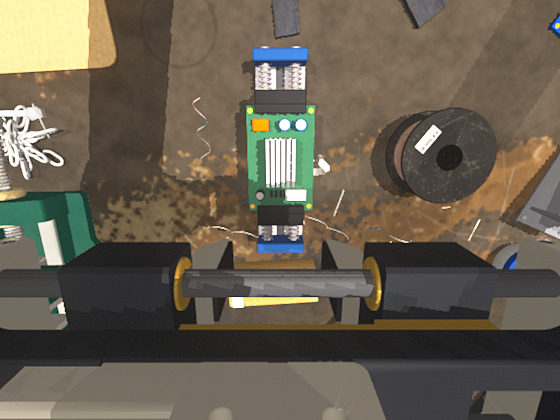

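View pics/side22z.png

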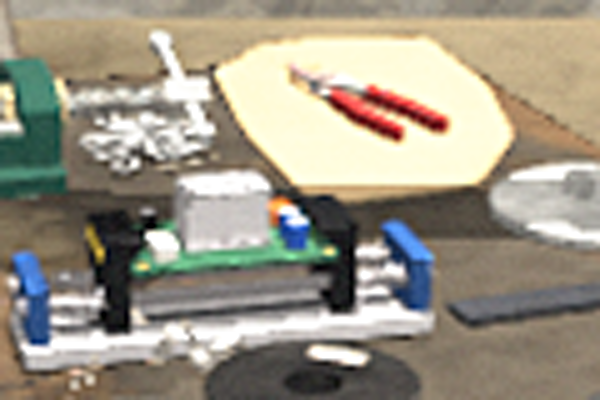

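View pics/scene22.png

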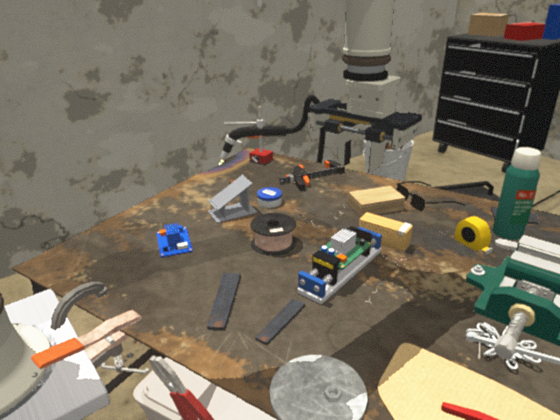

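Seated, level and free of the gripper. One numeric check on centring before I hand in.

```bash
python3 -c "
import cv2
i=cv2.imread('pics/w22.png')[40:260,220:350]; cv2.imwrite('pics/w22z.png',cv2.resize(cv2.convertScaleAbs(i,alpha=1.4,beta=10),None,fx=2.7*1.0,fy=2.7,interpolation=cv2.INTER_CUBIC))"
```

```text
(no output)
```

View pics/w22z.png

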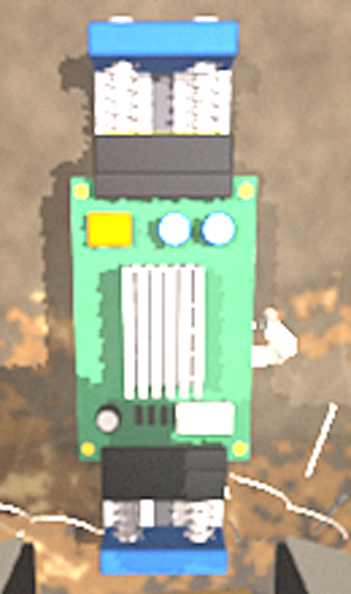

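```bash
python3 - <<'E'
from h2 import *
c=ld('w22'); P=lambda u,v,z: atz(c,(u/2.7+220,v/2.7+40),z)
tl,tr,bl,br=[P(*k,.056) for k in [(70,178),(258,178),(80,459),(250,459)]]
cn=(tl+tr+bl+br)/4; u=np.array([np.cos(np.radians(12.3)),np.sin(np.radians(12.3)),0]);v=np.array([-u[1],u[0],0])
seat=np.array([.6314,-.1668,.056])
print('board centre in holder mm',((cn-seat)@u*1e3).round(1),((cn-seat)@v*1e3).round(1),'yaw',ang((tl+tr)/2,(bl+br)/2),'len',np.linalg.norm((tl+tr-bl-br)/2).round(4),'w',np.linalg.norm(tl-tr).round(4),np.linalg.norm(bl-br).round(4))
nl=(P(95,198,.069)+P(232,198,.069))/2;fl=(P(103,449,.069)+P(226,449,.069))/2
print('lips',((nl-seat)@u*1e3).round(1),((nl-seat)@v*1e3).round(1),((fl-seat)@u*1e3).round(1),((fl-seat)@v*1e3).round(1))
E
```

```text
board centre in holder mm 0.3 0.5 yaw 12.52 len 0.1093 w 0.0706 0.0698
lips -46.7 0.0 47.3 0.4
```

```bash
python3 -c "
from workcell import r
print(r.hand_in())"
```

```text
the job is handed in; nothing more can be done
None
```

The job is done and handed in at about 27 s of the 61 s allowed. The steel bar lies flat on the bare worktop, and the green control board sits heat sink up in the holder with both jaws gripping it.

**Bar:** I lifted the smaller bar off the jaws and set it down in front of the holder at about (0.445, -0.205). The scene picture shows it lying flat.

**Board:** I gripped it by the heat sink and pushed its low edge into the near jaw, which moved out about 18–19 mm. I then lowered the far edge past the other lip and moved the board to the centre.

**Sideways correction:** The first release left the board about 1.5 mm off to the side. I regripped on the holder's centre line and released again.

**Last checks:**

| Check | Measured | Expected |
|---|---|---|
| Board centre, along / across the holder | 0.3 / 0.5 mm | 0 / 0 |
| Board angle | 12.5° | 12.3° (holder) |
| Jaw lips from the middle | -46.7 and +47.3 mm | ±47 mm when centred |
| Forces read after each move | about 7 N at most (jaw springs) | 40 N limit on pressing, 120 N at the wrist |

- **By eye only:** The board looks level in the side view; I did not measure its tilt after the release. The spool, tin, offcut and look-alikes appear unmoved, and the gripper was clear of everything.
- **Failed or disagreed:** No final check failed. The earlier position readings were a few millimetres off until the arm settled, and I corrected for that.

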